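# Load the figures and set the hold-down clearance with a feeler blade

## Robot

A 6-joint arm with a two-finger parallel gripper is mounted at the origin on the work surface. World frame = base frame: x ahead of the robot, y to its left, z up, the work surface at z = 0. Lengths are in m, angles in degrees, forces in N, time in s.
With the tool pointing down it reaches from about 0.4 to 0.825 m from the base axis. Payload 7 kg.
Tool frame: the origin (TCP) lies on the centre line of the jaws, within the pads' length; the fingertips stand r.nose_length ahead of it and the grasp point (between the pads) lies 2 mm behind it (r.nose_length is the distance from the TCP to the fingertips, in m); z points along the fingers, y is the direction in which the jaws open and shut (so a half turn about z gives the same grasp; the last joint's range is limited). The gripper opens to 88 mm and grips with 3 to 60 N. Pads are 19 mm wide; open, the fingers measure 130 mm over their backs; the gripper's body (78 mm by 193 mm) begins 47 mm behind the grasp point.
Start: joints at [-59.983, 20.546, 0.682, 0, -70.136, -16.507], TCP at [0.158, -0.656, 0.244] pointing down, gripper open.
Joint ranges: [-176.03, 176.03], [-82.01, 121.73], [-58.28, 71.71], [-173.87, 95.51], [-174.79, -0.11], [-173.66, 173.66]. Speed limits (degrees/s): [136.94, 136.94, 172.46, 180, 180, 180].

## Interface

Orientations are given as [roll, pitch, yaw] about the fixed x, y, z axes, in that order (R = Rz(yaw) Ry(pitch) Rx(roll)).
In Python, from plant import r gives the robot as it stands.
- The arm moves only by the tool apply_moves, never from a script. Its argument "targets" is a list of rows, each a list of 3 entries, a list of its own where there are three numbers: the shift along the tool's x, y, z scaled (see below), then the turn, a rotation vector about the tool's x, y, z scaled (see below), then the finger opening in mm, from 0 to 87.6. A call has 1 to 5 rows; each row shifts and turns the pose as measured when the row begins, along the tool's axes as they then stand; what a row does not reach is not made up. The controller multiplies each number of a shift by 0.04 m and each number of a turn by 8 degrees. A row lasts 1/10 s, in which the tool goes at most 50 mm and 8.59 degrees, less where a joint would pass 70% of its speed; a pose out of reach is approached as far as the arm can. A call with a number of a shift or a turn outside -1 to 1 is refused whole. A call with a gripper value outside its range is refused whole. The fingers move at their own pace and stop on an object; "squeeze" is the grip in N (left out, the last holds). Time passes only in rows, so rows that do not move let the fingers close. It gives the time, the measured TCP pose, the force and the opening at its end, in the units of the state.
- r.get_state(): the state, without advancing time (a new reading comes with each control period).
- r.capture(name): name is "scene" or "top"; returns a dict with "img" (420x560x3 uint8, blue, green, red), "z_map" (420x560 float32, m along the optical axis (not along the pixel's ray), 0 where there is no reading), "fx", "fy", "cx", "cy" (pixels), "k1" (the pictures are not rectified: a ray, as slopes to the right and down, at radius r is drawn at 1 + k1 r^2 times it, then the intrinsics apply), "camera_from_world" (4x4, takes a point from world to camera coordinates). Camera axes: x right, y up, looking along -z (the intrinsics and any distortion apply to the point x, -y, -z); pixel columns grow to the right and rows downward; lengths in m; the calibration is good to about 2 mm. A picture is of the moment at which its call begins.
- r.close_job(): hands the job in, once; it reports no verdict.
The state is a dict: "time_s": time; "joints": joint angles; "qd": joint speeds; "joint_torque": joint torques, N m; "tcp_pos": TCP position; "eef_rot": TCP orientation; "contact_force": force on the tool from outside, world axes, zero at the start; "moment": the same for the moment, N m; "gripper_width": finger opening in m.
Only numpy, scipy, OpenCV 4.12 (cv2) and the standard library are available. Lean on these libraries where they do the work, as an engineer would, in place of code of your own. Each camera call takes 0.05 s, during which the arm holds its last target.

## Task

Pack the excavated figures for transport: lay every figure from the white board lengthwise in a groove of the carriage, one to a groove, and then push the carriage fully home under the hold-down plate. Slide the feeler's blade well in under the press foot, let it stand there, and screw the knob down (clockwise from above) until the blade drags lightly when you draw it, that is it takes a clearly felt pull of about 2 to 6 newtons but slides without force. Draw the blade out by its handle through that drag and lay the feeler back upright on its cork mat, leaving the screw as set, the figures in their grooves, and the brush, cup, flask, tape roll and shards where they are.

Things in the scene. Friction and masses are not known exactly. Their poses are not given: they have to be found in the camera images.
- figure_a: a robed clay or wooden figure 130 mm long, lying on its back; body 34 mm wide and 34 mm high, narrowing to a 25 mm head at one end; 0.15 to 0.3 kg; from 1 to 3 of the figures are present. Origin under its middle, on the underside; x along its length toward the head, z up. Starts on the white board (5 mm thick), roughly along world x
- figure_b: a robed clay or wooden figure 130 mm long, lying on its back; body 34 mm wide and 34 mm high, narrowing to a 25 mm head at one end; 0.15 to 0.3 kg; from 1 to 3 of the figures are present. Origin under its middle, on the underside; x along its length toward the head, z up. Starts on the white board (5 mm thick), roughly along world x
- figure_c: a robed clay or wooden figure 130 mm long, lying on its back; body 34 mm wide and 34 mm high, narrowing to a 25 mm head at one end; 0.15 to 0.3 kg; from 1 to 3 of the figures are present. Origin under its middle, on the underside; x along its length toward the head, z up. Starts on the white board (5 mm thick), roughly along world x
- carriage (a joint): travel of the carriage in m along the press's -y: about 0 to 0.03 at the start (out, where its grooves are open from above), 0.13 when fully home under the hold-down plate against its stop; about 4 N of sliding friction, stays where left
- carriage_floor (a point): centre of the carriage's groove floor (12 mm above the table). The carriage is a plywood tray with three open grooves that run along this frame's y, their centre lines at x = -64, 0 and +64 mm, each 48 mm wide and 151 mm long; the padded ridges between them and the end walls stand 14 mm above the floor. y points away from the press foot, z up
- carriage_tab (a point): middle of the upright wooden tab on the carriage's outer (+y) end, 14 mm thick along y, 50 mm long along x; this point lies 10 mm below its top, which is 56 mm above the table. Same axes as carriage_floor. Push or pinch it to move the carriage
- anvil_top (a point): centre of the press's flat steel anvil, on the screw axis, 20 mm above the table; anvil reaches 25 mm either way along x and y. x points away from the robot, y to the carriage, z up. The blade goes in along +x from the robot's side. The column stands at y = -45 to -75 mm, x = -30 to +30 mm. The press is a fixed grey C-frame, its arm's top 129 mm above the table
- foot_face (a point): centre of the underside of the steel press foot, 26 mm across, right over the anvil; its height over anvil_top is the gap, 10 to 13 mm at the start. It hangs on a spring in the ram (1.8 N per mm; it gives way upward, up to 9 mm), so once it meets the blade it presses harder the further the screw is turned while its own height hardly changes; drawing the blade takes a pull of roughly 1.1 times that pressing force; with the blade out it drops to the gap that the screw sets
- foot: the press foot itself (see foot_face), origin at its underside
- knob_grip (a point): middle height of the round knurled screw knob, 48 mm across, 26 mm high, axis vertical, this point 146 mm above the table on the axis. Clockwise from above lowers ram, hold-down plate and foot 6 mm per full turn; the knob itself keeps its height. About 0.06 N m of friction holds it where it is left; there is travel down to zero gap
- feeler: the feeler: a wooden handle block 70 x 24 x 44 mm (x, y, z) with a steel blade 20 mm wide and 5 mm thick standing out 105 mm along +x; 0.2 kg; stands by itself upright. Origin under the middle of the handle; blade underside 20.5 mm above the origin, so that with the handle standing on the table the blade lies 0.5 mm over the anvil
- blade_tip (a point): tip of the blade, on its underside, 140 mm along x from the feeler's origin
- mat: thin cork mat, 230 x 60 mm (x, y), as thin as paper (the feeler on it stands at table height), fixed, where the feeler stands at the start; origin under its centre, x along its length
- shard_1: dark rounded potsherd about 42 mm, leave alone
- shard_2: reddish rounded potsherd about 50 mm, leave alone
- brush: wooden cleaning brush 200 mm long lying on the table, leave alone
- flask: clear plastic bottle 56 mm across, 130 mm high, leave alone
- cup: white cup 72 mm across, 80 mm high, leave alone
- tape: roll of paper tape 90 mm across, 24 mm high, leave alone
There are look-alikes about, which are no part of the job. What is shaped like the figure_b but purple is not meant.

How it is judged (in metres and radians):
On the way, in this order (a step that is already met when the one before it is completed fails the run):
1. every figure present lies flat in a groove of the carriage, let go (x of figure_a in the frame of carriage_floor between -0.09 and 0.09 m and y of figure_a in the frame of carriage_floor between -0.022 and 0.022 m and z of each of figure_a, figure_b, figure_c in the frame of carriage_floor below 0.007 m and angle between each of figure_a, figure_b, figure_c's own z axis and vertical below 0.15 rad and angle between the x axis of each of figure_a, figure_b, figure_c and the y axis of carriage_floor, either way round below 0.2 rad and x of figure_b in the frame of carriage_floor between -0.09 and 0.09 m and y of figure_b in the frame of carriage_floor between -0.022 and 0.022 m and x of figure_c in the frame of carriage_floor between -0.09 and 0.09 m and y of figure_c in the frame of carriage_floor between -0.022 and 0.022 m and contact force between the fingers and figure_a below 0.2 N and contact force between the fingers and figure_b below 0.2 N and contact force between the fingers and figure_c below 0.2 N), for 0.3 s.
2. the carriage is fully home, the figures still in it (x of figure_a in the frame of carriage_floor between -0.09 and 0.09 m and y of figure_a in the frame of carriage_floor between -0.022 and 0.022 m and z of each of figure_a, figure_b, figure_c in the frame of carriage_floor below 0.007 m and angle between each of figure_a, figure_b, figure_c's own z axis and vertical below 0.15 rad and angle between the x axis of each of figure_a, figure_b, figure_c and the y axis of carriage_floor, either way round below 0.2 rad and x of figure_b in the frame of carriage_floor between -0.09 and 0.09 m and y of figure_b in the frame of carriage_floor between -0.022 and 0.022 m and x of figure_c in the frame of carriage_floor between -0.09 and 0.09 m and y of figure_c in the frame of carriage_floor between -0.022 and 0.022 m and value of joint carriage above 0.123 m), for 0.2 s.
3. the blade lies in the gap on the anvil, its tip past the foot's centre, the foot still clear of it (x of blade_tip in the frame of anvil_top between 0.005 and 0.06 m and y of blade_tip in the frame of anvil_top between -0.014 and 0.014 m and z of blade_tip in the frame of anvil_top between -0.003 and 0.008 m and contact force between feeler and foot below 0.3 N and z of foot_face in the frame of anvil_top above 0.006 m), for 0.3 s.
4. the screw is turned down until the foot bears on the blade in the gap (x of blade_tip in the frame of anvil_top between 0.005 and 0.06 m and y of blade_tip in the frame of anvil_top between -0.014 and 0.014 m and z of blade_tip in the frame of anvil_top between -0.003 and 0.008 m and contact force between feeler and foot between 0.8 and 9 N), for 0.3 s.
5. the blade, held in the fingers, is drawn under the light pressure of the foot (0.8 to 9 N) (contact force between feeler and foot between 0.8 and 9 N and contact force between the fingers and feeler above 0.5 N and linear speed of feeler above 0.003 m/s), for 0.08 s.
At the end, for the whole second after the job is handed in: All figures present flat in carriage grooves, carriage home (over 0.123 m); the screw leaves an empty gap of 0.7 to 4.5 mm; the feeler stands upright on the cork mat, released, its handle centre within 85 mm along and 30 mm across of the mat centre, within 0.4 rad of its length (either way) (all of step 2 and contact force between the fingers and figure_a below 0.2 N and contact force between the fingers and figure_b below 0.2 N and contact force between the fingers and figure_c below 0.2 N and z of foot_face in the frame of anvil_top between 0.0007 and 0.0045 m and angle between feeler's own z axis and vertical below 0.1 rad and x of feeler in the frame of mat between -0.085 and 0.085 m and y of feeler in the frame of mat between -0.03 and 0.03 m and z of feeler in the frame of mat between -0.004 and 0.004 m and angle between the x axis of feeler and the x axis of mat, either way round below 0.4 rad and contact force between the fingers and feeler below 0.2 N and linear speed of feeler below 0.02 m/s); the robot touches nothing.
It fails at once if a bystander (brush, cup, flask, tape, shard) is moved more than 30 mm (distance of any of shard_1, shard_2, brush, flask, cup, tape from where it was at the start of the episode above 0.03 m).
It fails at once if the blade is jammed: the foot bears on it with more than 22 N (contact force between feeler and foot above 22 N).
Of figure_a, figure_b, figure_c only 1 to 3 are there at a start; the rules pass over those that are not, and their reading is None.
At some moment in a run one of figure_a, figure_b, figure_c may be knocked a few centimetres aside while the robot is not near it.
Once in a run the grip may slacken for a moment while it holds something.
It also fails if it takes over 210 s, if anything falls off the work surface, if the arm or the gripper's body presses on something with over 40 N, if the wrist force passes 120 N, or if a joint passes its speed limit or range.

## Working session

There is one attempt and no reset: what is moved stays moved. The work goes in short steps, Python scripts to look and compute and a tool call to move; the robot and the scene stay as the last step left them, time stands still between calls to the robot, and variables do not carry over. Pictures are saved under pics/ and viewed, and the job is handed in when it is done.

Besides the shell and the picture viewer there is one more tool, called after ">>>" as name([rows], argument=value, ...), one row to a line, values as JSON. apply_moves: Moves the arm, as the interface text tells. Its arguments: {"type":"object","properties":{"targets":{"type":"array","items":{"type":"array"}},"squeeze":{"type":"number"}},"required":["targets"]}

```bash
ls -la; mkdir -p pics
python3 - <<'E'
from plant import r
import cv2,json
s=r.get_state(); print(s, r.nose_length)
for n in("scene","top"):
    c=r.capture(n); cv2.imwrite(f"pics/{n}0.png",c["img"]); print(n,c["fx"],c["fy"],c["cx"],c["cy"],c["k1"],c["camera_from_world"].round(3).tolist(), (c["z_map"]>0).mean())
E
```

```text
total 12
drwxr-xr-x  3 agent agent 4096 Dec  6 18:33 .
drwxr-xr-x 23 root  root  4096 Dec  6 18:33 ..
drwxr-xr-x  2 agent agent 4096 Dec  6 18:33 pics
{'time_s': 0.0, 'joints': array([-5.99830183e+01,  2.05915978e+01,  6.32961615e-01, -2.20260117e-02,
       -7.01355480e+01, -1.65081805e+01]), 'qd': array([-0.10658408, -0.02849431, -0.11920466,  0.00886202,  0.01866163,
       -0.00999841]), 'joint_torque': array([-6.14140981e-05, -5.82718313e+01,  2.93056995e+01,  6.99693963e+00,
        6.89837529e-03, -1.31207166e-04]), 'tcp_pos': array([ 0.15756506, -0.65586622,  0.24260867]), 'eef_rot': array([ 1.79903814e+02, -6.91332743e-03, -1.66498694e+02]), 'contact_force': array([-0.288941  , -0.22053762,  0.68578282]), 'moment': array([ 0.04184458, -0.00684005, -0.03659953]), 'gripper_width': 0.08772349309215381} 0.017
scene 516.7759668090376 516.7759668090376 280.1424998462807 205.84286113121271 -0.08126215423741841 [[-0.116, 0.993, -0.014, 0.153], [-0.732, -0.076, 0.677, 0.296], [0.671, 0.088, 0.736, -1.918], [0.0, 0.0, 0.0, 1.0]] 0.9958886054421768
top 462.6232252751377 462.6232252751377 282.912886330682 208.95001448015935 -0.0885864338610215 [[-0.007, -1.0, 0.018, -0.11], [0.993, -0.005, 0.115, -0.538], [-0.115, 0.019, 0.993, -1.543], [0.0, 0.0, 0.0, 1.0]] 0.9960671768707483
```

View pics/scene0.png

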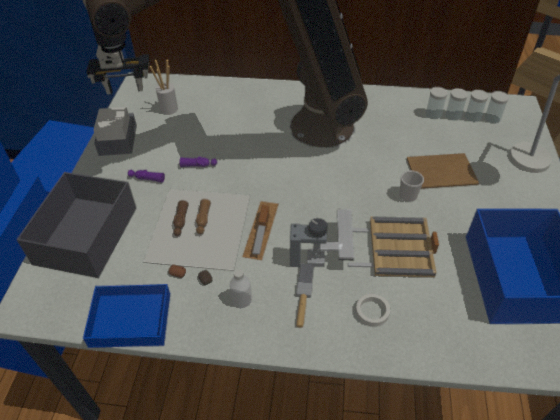

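View pics/top0.png

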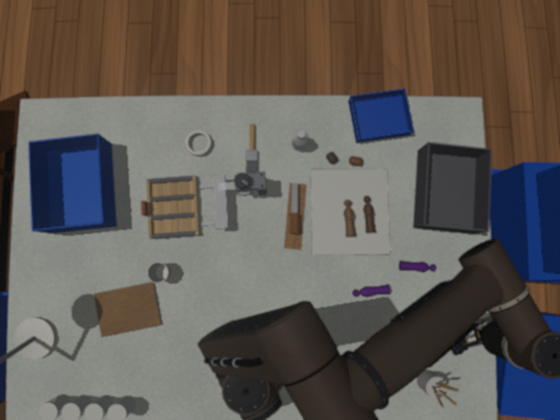

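```bash
cat > h.py <<'E'
from plant import r
import cv2, numpy as np
from scipy.spatial.transform import Rotation as R
def cap(n):
    c=r.capture(n); c["K"]=np.array([[c["fx"],0,c["cx"]],[0,c["fy"],c["cy"]],[0,0,1]]); c["D"]=np.array([c["k1"],0,0,0,0.]); 
    c["wc"]=np.linalg.inv(c["camera_from_world"]); return c
def slopes(c,uv):
    return cv2.undistortPointsIter(np.asarray(uv,float).reshape(-1,1,2),c["K"],c["D"],None,None,(3,50,1e-9)).reshape(-1,2)
def ray(c,uv,z):
    s=slopes(c,uv); d=np.c_[s[:,0],-s[:,1],-np.ones(len(s))]@c["wc"][:3,:3].T; o=c["wc"][:3,3]
    z=np.broadcast_to(z,len(s)); return o+d*((z-o[2])/d[:,2])[:,None]
def cloud(c):
    h,w=c["z_map"].shape; u,v=np.meshgrid(np.arange(w),np.arange(h)); s=slopes(c,np.c_[u.ravel(),v.ravel()])
    Z=c["z_map"].ravel()[:,None]; p=np.c_[s[:,:1],-s[:,1:],-np.ones((len(s),1))]*Z
    return (p@c["wc"][:3,:3].T+c["wc"][:3,3]).reshape(h,w,3)
def proj(c,P):
    P=np.atleast_2d(P); q=P@c["camera_from_world"][:3,:3].T+c["camera_from_world"][:3,3]
    uv,_=cv2.projectPoints(np.c_[q[:,0],-q[:,1],-q[:,2]],np.zeros(3),np.zeros(3),c["K"],c["D"]); return uv.reshape(-1,2)
def zoom(c,x0,y0,x1,y1,name):
    i=c["img"][y0:y1,x0:x1]; f=min(800/(x1-x0),600/(y1-y0)); f=int(f)
    cv2.imwrite(name,cv2.resize(i,None,fx=f,fy=f,interpolation=cv2.INTER_CUBIC)); return f
def st():
    s=r.get_state(); print(round(s["time_s"],2),s["tcp_pos"].round(4),s["eef_rot"].round(2),"F",s["contact_force"].round(2),"M",s["moment"].round(2),"w",round(s["gripper_width"]*1000,1)); return s
def to(p,yaw=None,s=None):
    # remaining shift/turn in tool units (unclipped); tool down with given yaw
    s=s or r.get_state(); T=R.from_euler("xyz",s["eef_rot"],degrees=True)
    print("shift",(T.inv().apply(np.array(p)-s["tcp_pos"])/0.04).round(2))
    if yaw is not None:
        G=R.from_euler("xyz",[180,0,yaw],degrees=True); print("turn",((T.inv()*G).as_rotvec(degrees=True)/8).round(2))
E
python3 - <<'E'
from h import *
c=cap("top"); d=cap("scene")
np.savez("c0.npz",t=cloud(c),s=cloud(d))
print(zoom(c,130,110,410,260,"pics/tz0.png"),zoom(d,130,170,450,340,"pics/sz0.png"))
P=cloud(c); print("table z", P[300,200],P[150,100-0],P[110,200], P[280,260]); Q=cloud(d); print(Q[200,200],Q[350,250],Q[130,420])
E
```

```text
2 2
table z [ 2.30580716e-01  1.71300083e-01 -9.52824627e-05] [0.72785381 0.4921355  0.11250961] [0.89852042 0.18001788 0.00235405] [ 0.29743814 -0.03354981  0.00297241]
[ 0.44958028 -0.35419437  0.03680651] [ 9.20059909e-01 -1.23729153e-01  8.52631351e-04] [-0.0134451   0.36441341  0.00322998]
```

View pics/tz0.png

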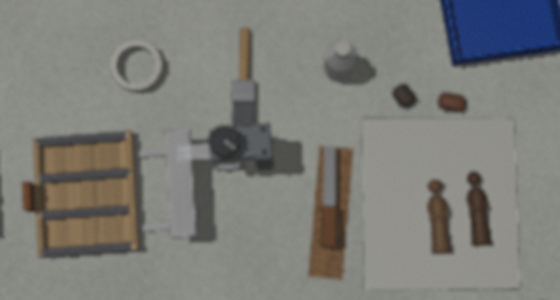

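View pics/sz0.png

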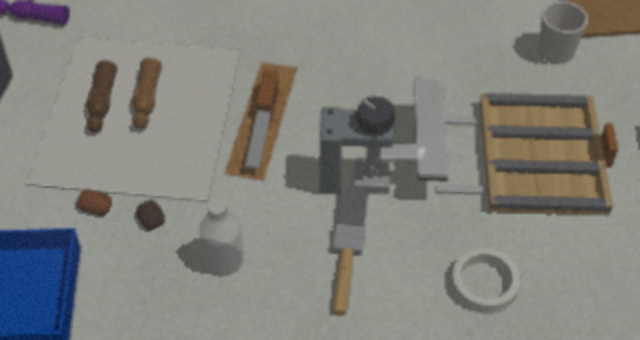

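Run:
```python
from h import *
for n in("top","scene"):
    c=cap(n); P=cloud(c); z=P[...,2]; hsv=cv2.cvtColor(c["img"],cv2.COLOR_BGR2HSV)
    print(n)
    # table patch
    m=(P[...,0]>.45)&(P[...,0]<.5)&(P[...,1]>0.3)&(P[...,1]<.35); print(" table patch",z[m].mean() if m.any() else None,z[m].std() if m.any() else 0)
    m=((hsv[...,0]<20)&(hsv[...,1]>75)&(P[...,0]>.4)&(P[...,0]<.85)&(P[...,1]>-.6)&(P[...,1]<.5)&(z<.12)).astype(np.uint8)
    k,l,s,cc=cv2.connectedComponentsWithStats(m)
    for i in range(1,k):
        if s[i,4]<40: continue
        p=P[l==i]; t=np.percentile(p[:,2],90)
        (cx,cy),(w,h),a=cv2.minAreaRect(p[:,:2].astype(np.float32)*1000)
        print(i,s[i].tolist(),p.mean(0).round(3),"rect",round(cx),round(cy),round(w),round(h),round(a,1),"z90",t.round(3))
```

```text
top
 table patch 0.017175702343207328 0.007630381611502585
1 [250, 124, 5, 25, 111] [ 0.798 -0.006  0.018] rect 796 -7 15 88 90.0 z90 0.024
2 [350, 157, 12, 8, 77] [ 0.706 -0.367  0.027] rect 707 -368 39 24 84.7 z90 0.032
3 [147, 177, 50, 21, 649] [0.615 0.271 0.014] rect 614 270 60 169 5.0 z90 0.024
4 [285, 184, 21, 65, 779] [ 0.498 -0.155  0.009] rect 519 -155 56 226 84.1 z90 0.043
5 [141, 196, 58, 39, 1431] [0.519 0.269 0.016] rect 511 269 130 185 5.4 z90 0.027
8 [365, 204, 9, 28, 174] [ 0.505 -0.406  0.037] rect 506 -405 93 27 1.2 z90 0.043
9 [345, 208, 10, 28, 194] [ 0.493 -0.338  0.036] rect 493 -339 93 28 1.7 z90 0.042
scene
 table patch 0.017241978005099908 0.007024775788240693
1 [196, 199, 14, 35, 280] [ 0.509 -0.334  0.034] rect 508 -335 127 30 2.2 z90 0.04
2 [174, 201, 14, 34, 261] [ 0.521 -0.401  0.034] rect 520 -404 128 32 3.7 z90 0.039
3 [243, 202, 35, 58, 816] [ 0.521 -0.152  0.01 ] rect 518 -153 59 229 84.3 z90 0.043
4 [371, 218, 68, 54, 2017] [0.548 0.275 0.016] rect 549 276 199 186 4.4 z90 0.027
5 [169, 265, 17, 13, 153] [ 0.714 -0.364  0.023] rect 710 -365 44 30 78.8 z90 0.03
23 [297, 294, 10, 33, 199] [ 0.799 -0.004  0.017] rect 797 -4 18 97 88.7 z90 0.021
24 [143, 359, 289, 61, 12912] [ 0.727 -0.092 -0.75 ] rect 736 -50 225 1100 0.2 z90 -0.743
```

Run:
```python
from h import *
for n in("top","scene"):
    c=cap(n); P=cloud(c); x,y,z=P[...,0],P[...,1],P[...,2]; hsv=cv2.cvtColor(c["img"],cv2.COLOR_BGR2HSV)
    reg=(x>.42)&(x<.67)&(y>.165)&(y<.36)&(z>.007)
    m=(reg&(z<.033)).astype(np.uint8)
    k,l,s,_=cv2.connectedComponentsWithStats(m); i=1+np.argmax(s[1:,4]); p=P[l==i]
    print(n,"tray",cv2.minAreaRect((p[:,:2]*1000).astype(np.float32)), np.percentile(p[:,2],[5,50,95]).round(4))
    p=P[reg&(z>.036)&(z<.07)]; print(" tab",len(p),np.median(p,0).round(3),cv2.minAreaRect((p[:,:2]*1000).astype(np.float32)))
    # plate/press heights
    reg=(x>.4)&(x<.72)&(y>-.08)&(y<.19)
    for a,b in((.05,.09),(.09,.122),(.122,.14),(.145,.175)):
        q=(reg&(z>a)&(z<b)).astype(np.uint8); k,l,s,_=cv2.connectedComponentsWithStats(q)
        for i in range(1,k):
            if s[i,4]<15: continue
            p=P[l==i]; print("  ",a,b,s[i].tolist(),p.mean(0).round(3),[np.round(v,1) for v in cv2.minAreaRect((p[:,:2]*1000).astype(np.float32))],np.percentile(p[:,2],[5,50,95]).round(4))
```

```text
top tray ((554.427490234375, 266.0823974609375), (218.71534729003906, 177.35562133789062), 3.0622570514678955) [0.0084 0.0162 0.0298]
 tab 57 [0.541 0.354 0.054] ((509.2199401855469, 351.2994384765625), (112.82907104492188, 12.87265396118164), 7.9310808181762695)
   0.05 0.09 [213, 175, 22, 54, 716] [0.566 0.094 0.07 ] [array([562.2,  82.2]), array([177.9,  70.8]), np.float64(3.7)] [0.0637 0.0699 0.0757]
   0.05 0.09 [257, 190, 9, 3, 17] [ 0.593 -0.041  0.069] [array([592.9, -39.8]), array([ 2.9, 27. ]), np.float64(1.4)] [0.0535 0.0678 0.0858]
   0.122 0.14 [240, 171, 26, 19, 305] [ 0.619 -0.025  0.129] [array([620.9, -13.9]), array([59.7, 80.6]), np.float64(0.0)] [0.1241 0.1289 0.1349]
   0.145 0.175 [233, 172, 17, 17, 200] [0.617 0.02  0.159] [array([616.4,  20.5]), array([49. , 48.8]), np.float64(33.4)] [0.1527 0.1593 0.1637]
scene tray ((549.441650390625, 264.1065368652344), (215.63987731933594, 186.74710083007812), 3.653726816177368) [0.0088 0.0165 0.0289]
 tab 60 [0.55  0.356 0.053] ((542.4061279296875, 356.67822265625), (6.682343006134033, 54.47783279418945), 89.2215347290039)
   0.05 0.09 [313, 209, 41, 51, 957] [0.578 0.089 0.07 ] [array([561.1,  67.1]), array([186.1, 111.7]), np.float64(1.6)] [0.0626 0.0699 0.0747]
   0.05 0.09 [290, 247, 11, 11, 98] [ 0.648 -0.035  0.071] [array([648.1, -35.5]), array([ 9. , 28.3]), np.float64(1.0)] [0.0538 0.0712 0.0883]
   0.09 0.122 [290, 240, 37, 9, 143] [ 0.644 -0.012  0.111] [array([640.4,  -1.5]), array([14.6, 97.5]), np.float64(8.2)] [0.0944 0.1132 0.1211]
   0.122 0.14 [290, 223, 37, 19, 419] [ 0.626 -0.015  0.129] [array([619.8,  -2.5]), array([62.6, 98.5]), np.float64(1.1)] [0.124  0.129  0.1346]
   0.145 0.175 [309, 218, 19, 18, 264] [0.62  0.023 0.157] [array([618.6,  23.5]), array([50.9, 49.3]), np.float64(11.1)] [0.1481 0.1584 0.1627]
```

Run:
```python
from h import *
c=cap("top"); d=cap("scene")
print(zoom(c,138,170,208,245,"pics/tz1.png"),zoom(d,362,208,446,280,"pics/sz1.png"))
```

```text
8 8
```

View pics/tz1.png

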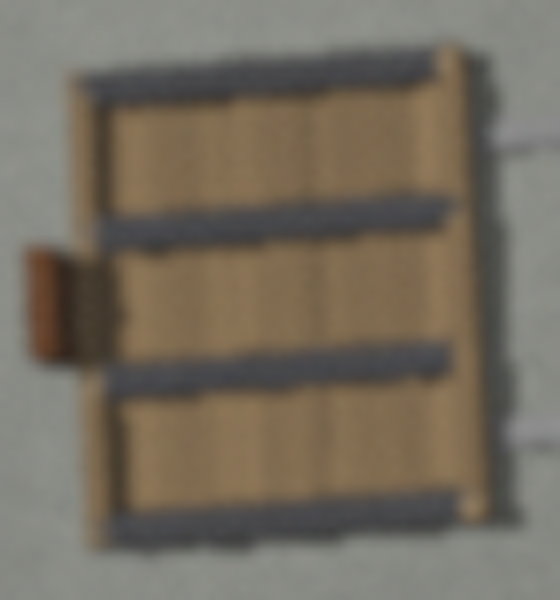

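View pics/sz1.png

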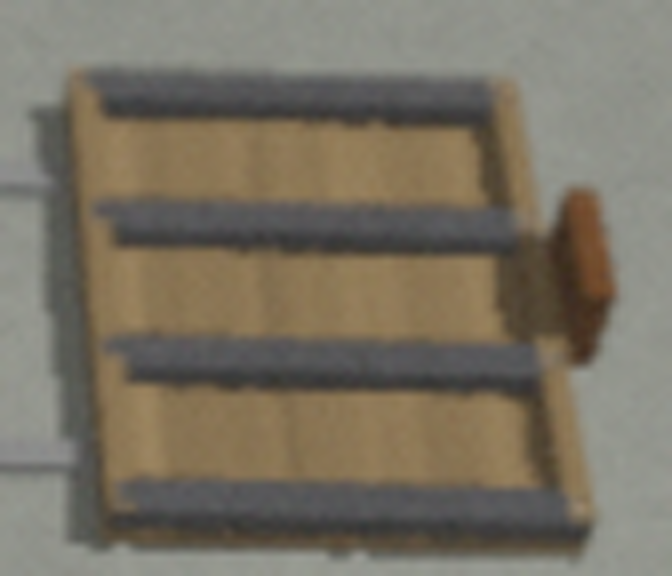

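Run:
```python
from h import *
c=cap("top"); d=cap("scene")
def corners(c,a,o):
    p=ray(c,(np.array(a)+.0)/8-0.5+np.array(o)+1/16,0.026)[:,:2]; m=p.mean(0); print(p.round(4).tolist(),"centre",m.round(4))
    e1=(p[2]+p[3]-p[0]-p[1])/2; e2=(p[1]+p[2]-p[0]-p[3])/2
    print(np.linalg.norm(e1),np.linalg.norm(e2),np.degrees(np.arctan2(*e1[::-1])),np.degrees(np.arctan2(*e2[::-1])))
corners(c,[(72,75),(462,45),(485,520),(92,548)],(138,170))
corners(d,[(72,72),(515,80),(590,520),(105,522)],(362,208))
# ridges centre lines at z=.026
p=ray(c,np.array([(90,90),(435,68),(105,235),(445,210),(110,380),(450,358),(110,530),(460,508)])/8-0.44+[138,170],0.026);print(p[:,:2].round(4).tolist())
p=ray(d,np.array([(90,80),(490,92),(100,212),(515,222),(110,345),(540,355),(125,488),(565,500)])/8-0.44+[362,208],0.026);print(p[:,:2].round(4).tolist())
p=ray(c,np.array([(42,250),(52,362)])/8-.44+[138,170],.056);print("tab",p.round(4).tolist())
p=ray(d,np.array([(578,190),(600,300)])/8-.44+[362,208],.056);print("tab",p.round(4).tolist())
```

```text
[[0.6453, 0.3572], [0.6572, 0.1882], [0.4524, 0.1753], [0.4411, 0.3431]] centre [0.549  0.2659]
0.20493965413620938 0.16878936557661753 -176.2415588866759 -86.05311427034971
[[0.454, 0.1784], [0.4406, 0.3476], [0.6454, 0.3593], [0.6633, 0.1898]] centre [0.5508 0.2688]
0.20737257746498314 0.17008446409710548 3.1953456910181637 95.28643187038395
[[0.6386, 0.3491], [0.6473, 0.1997], [0.5755, 0.3408], [0.5854, 0.1943], [0.5129, 0.3371], [0.5216, 0.1912], [0.4488, 0.3356], [0.4575, 0.1861]]
[[0.4574, 0.1852], [0.4478, 0.3376], [0.5227, 0.1887], [0.5117, 0.3425], [0.5849, 0.192], [0.5736, 0.3471], [0.648, 0.1969], [0.6376, 0.3512]]
tab [[0.5651, 0.3594, 0.056], [0.5176, 0.3538, 0.056]]
tab [[0.5196, 0.359, 0.056], [0.5705, 0.3627, 0.056]]
```

Run:
```python
from h import *
st(); to([.507,-.337,.15],-178)
d=cap("scene");c=cap("top")
P=cloud(d);Q=cloud(c)
for P_,n in((P,"s"),(Q,"t")):
    x,y,z=P_[...,0],P_[...,1],P_[...,2]
    for a,b in((-.37,-.3),(-.45,-.37)):
        m=(x>.4)&(x<.62)&(y>a)&(y<b)&(z>.02)&(z<.06); p=P_[m]; v=np.linalg.svd(p[:,:2]-p[:,:2].mean(0))[2][0]; print(n,m.sum(),p.mean(0).round(4),p.min(0).round(3),p.max(0).round(3),"yaw",np.degrees(np.arctan(v[1]/v[0])).round(1))
print("cup",ray(d,[(411,178)],.08),ray(c,[(161,272)],.08))
```

```text
0.6 [ 0.1577 -0.6563  0.2436] [-180.      0.   -166.49] F [-0.04 -0.29 -0.22] M [-0.01 -0.01 -0.01] w 87.5
shift [-10.36   5.72   2.34]
turn [-0.    0.    1.44]
s 335 [ 0.506  -0.3339  0.0334] [ 0.44  -0.356  0.021] [ 0.572 -0.316  0.048] yaw 3.5
s 340 [ 0.5194 -0.4023  0.0333] [ 0.452 -0.425  0.02 ] [ 0.587 -0.386  0.044] yaw 3.8
t 311 [ 0.5036 -0.3364  0.0342] [ 0.444 -0.359  0.021] [ 0.572 -0.318  0.047] yaw 4.4
t 306 [ 0.5161 -0.4049  0.0343] [ 0.458 -0.429  0.02 ] [ 0.586 -0.388  0.047] yaw 5.0
cup [[0.32723486 0.29905961 0.08      ]] [[0.32739548 0.28689469 0.08      ]]
```

>>> apply_moves([
  [[-0.9, 0.5, 0], [0, 0, 0.24], 50],
  [[-0.9, 0.5, 0], [0, 0, 0.24], 50],
  [[-0.9, 0.5, 0.2], [0, 0, 0.24], 50],
  [[-0.9, 0.5, 0.2], [0, 0, 0.24], 50],
  [[-0.9, 0.5, 0.2], [0, 0, 0.24], 50],
], squeeze=25)

```text
time_s: 1.2
tcp_pos: [0.3194, -0.5277, 0.2197]
eef_rot: [-179.8, 0.0, -176.9]
contact_force: [1.5, -0.3, 0.4]
gripper_width: 0.0537
```

Run:
```python
from h import *
st(); to([.507,-.336,.15],-176)
```

```text
1.2 [ 0.3194 -0.5277  0.2197] [-1.7985e+02  5.0000e-02 -1.7689e+02] F [ 1.47 -0.26  0.36] M [-0.11 -0.06 -0.02] w 53.7
shift [-4.94  4.54  1.73]
turn [-0.02  0.01 -0.11]
```

>>> apply_moves([
  [[-0.95, 0.9, 0.3], [0, 0, -0.05], 50],
  [[-0.95, 0.9, 0.3], [0, 0, 0], 50],
  [[-0.95, 0.9, 0.3], [0, 0, 0], 50],
  [[-0.95, 0.9, 0.4], [0, 0, 0], 50],
  [[-0.95, 0.9, 0.4], [0, 0, 0], 50],
])

```text
time_s: 1.7
tcp_pos: [0.4865, -0.3514, 0.1586]
eef_rot: [-179.6, 0.3, -176.6]
contact_force: [0.8, -0.9, -0.3]
gripper_width: 0.0501
```

Run:
```python
from h import *
st(); to([.507,-.336,.08],-176)
c=cap("scene");zoom(c,150,120,310,240,"pics/s2.png")
```

```text
1.7 [ 0.4865 -0.3514  0.1586] [-179.65    0.29 -176.6 ] F [ 0.77 -0.95 -0.25] M [-0.07 -0.04  0.03] w 50.1
shift [-0.53  0.37  1.97]
turn [-0.04  0.04 -0.08]
```

View pics/s2.png

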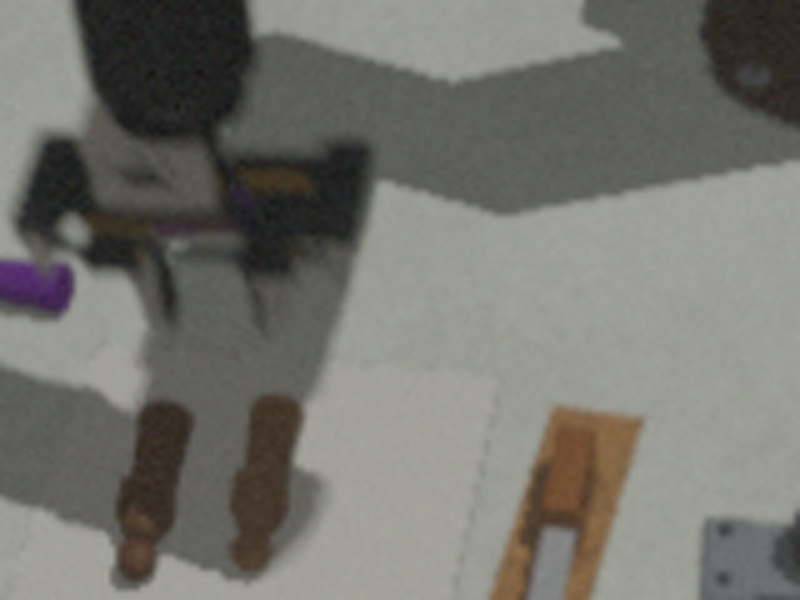

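>>> apply_moves([
  [[-0.27, 0.2, 0.8], [-0.02, 0.02, -0.08], 50],
  [[-0.25, 0.17, 0.8], [0, 0, 0], 50],
  [[0, 0, 0.3], [0, 0, 0], 50],
  [[0, 0, 0], [0, 0, 0], 50],
])

```text
time_s: 2.15
tcp_pos: [0.5139, -0.3276, 0.0786]
eef_rot: [-179.8, 0.2, -175.4]
contact_force: [0.2, 1.0, 0.6]
gripper_width: 0.0499
```

Run:
```python
from h import *
st(); to([.507,-.336,.041],-176)
```

```text
2.15 [ 0.5139 -0.3276  0.0786] [-179.82    0.19 -175.39] F [0.15 1.03 0.64] M [-0.04  0.07 -0.05] w 49.9
shift [ 0.19 -0.19  0.94]
turn [-0.02  0.02  0.08]
```

>>> apply_moves([
  [[0.19, -0.19, 0], [-0.02, 0.02, 0.08], 50],
  [[0, 0, 0], [0, 0, 0], 50],
  [[0, 0, 0.4], [0, 0, 0], 50],
  [[0, 0, 0.3], [0, 0, 0], 50],
  [[0, 0, 0.2], [0, 0, 0], 50],
])

```text
time_s: 2.65
tcp_pos: [0.5081, -0.3407, 0.0485]
eef_rot: [-179.7, 0.5, -176.2]
contact_force: [-0.7, 0.5, -0.1]
gripper_width: 0.0503
```

Run:
```python
from h import *
st(); to([.507,-.336,.041],-176)
```

```text
2.65 [ 0.5081 -0.3407  0.0485] [-179.74    0.53 -176.25] F [-0.7   0.54 -0.07] M [0.02 0.02 0.05] w 50.3
shift [0.02 0.12 0.19]
turn [-0.03  0.07 -0.03]
```

Adjust, then close.

>>> apply_moves([
  [[0.02, 0.1, 0.17], [-0.03, 0.05, 0], 50],
  [[0, 0, 0], [0, 0, 0], 50],
  [[0, 0, 0], [0, 0, 0], 25],
  [[0, 0, 0], [0, 0, 0], 25],
  [[0, 0, 0], [0, 0, 0], 25],
])

```text
time_s: 3.15
tcp_pos: [0.5071, -0.3369, 0.0416]
eef_rot: [-180.0, 0.1, -176.3]
contact_force: [0.2, -0.6, -1.1]
gripper_width: 0.0339
```

>>> apply_moves([
  [[0, 0, 0], [0, 0, 0], 25],
  [[0, 0, 0], [0, 0, 0], 25],
])

```text
time_s: 3.35
tcp_pos: [0.507, -0.3367, 0.0417]
eef_rot: [-180.0, 0.1, -176.3]
contact_force: [0.2, -1.0, -1.3]
gripper_width: 0.0335
```

Run:
```python
from h import *
st()
c=cap("scene");zoom(c,150,120,310,240,"pics/s3.png")
```

```text
3.35 [ 0.507  -0.3367  0.0417] [-1.7999e+02  1.0000e-01 -1.7627e+02] F [ 0.24 -0.96 -1.29] M [ 0.01  0.01 -0.02] w 33.5
```

View pics/s3.png

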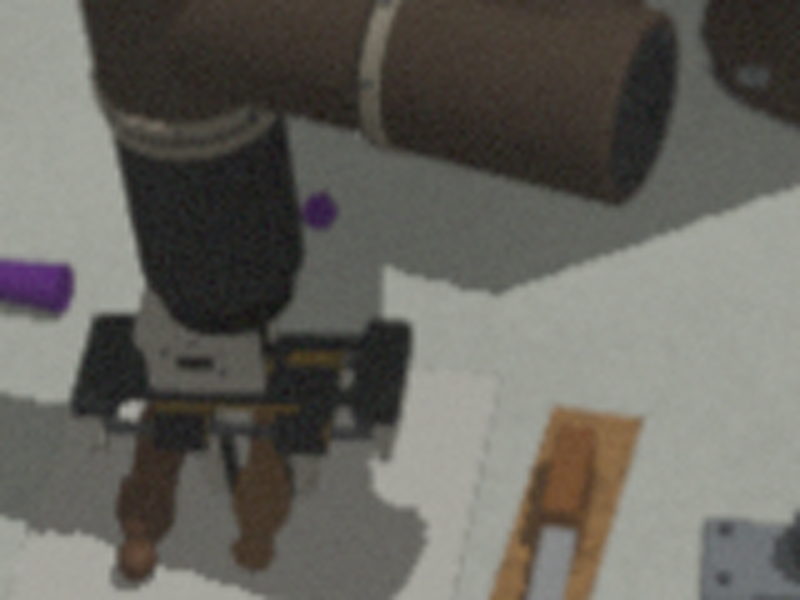

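>>> apply_moves([
  [[0, 0, -0.5], [0, 0, 0], 25],
  [[0, 0, -0.9], [0, 0, 0], 25],
  [[0, 0, -0.9], [0, 0, 0], 25],
  [[0, 0.3, -0.9], [0, 0, 0], 25],
  [[0, 0.9, -0.6], [0, 0, 0], 25],
], squeeze=35)

```text
time_s: 3.9
tcp_pos: [0.5008, -0.2894, 0.1932]
eef_rot: [179.8, -0.5, -176.5]
contact_force: [1.3, 0.5, -1.5]
gripper_width: 0.0337
```

```bash
cat >> h.py <<'E'
def j(): print("j",r.get_state()["joints"].round(1))
E
python3 - <<'E'
from h import *
st();j(); to([.55,.267,.22],-86)
E
```

```text
3.9 [ 0.5008 -0.2894  0.1932] [ 179.77   -0.52 -176.51] F [ 1.27  0.55 -1.52] M [ 0.17 -0.24 -0.05] w 33.7
j [-10.7  14.  -15.4  -0.1 -61.1 -75.7]
shift [-2.07 13.81 -0.63]
turn [  0.07  -0.03 -11.31]
```

>>> apply_moves([
  [[-0.1, 1, -0.2], [0, 0, 0], 25],
  [[-0.1, 1, -0.2], [0, 0, 0], 25],
  [[-0.1, 1, -0.1], [0, 0, 0], 25],
  [[-0.1, 1, -0.1], [0, 0, 0], 25],
  [[-0.1, 1, 0], [0, 0, 0], 25],
])

```text
time_s: 4.4
tcp_pos: [0.5094, -0.0833, 0.2242]
eef_rot: [179.8, 0.0, -176.8]
contact_force: [0.9, 0.3, -1.7]
gripper_width: 0.0339
```

>>> apply_moves([
  [[-0.1, 1, 0], [0, 0, 0], 25],
  [[-0.1, 1, 0], [0, 0, 0], 25],
  [[-0.1, 1, 0], [0, 0, 0], 25],
  [[-0.1, 1, 0], [0, 0, 0], 25],
  [[-0.1, 1, 0], [0, 0, 0], 25],
])

```text
time_s: 4.9
tcp_pos: [0.516, 0.126, 0.2264]
eef_rot: [179.7, 0.2, -176.8]
contact_force: [0.7, -0.7, -1.7]
gripper_width: 0.0333
```

Run:
```python
from h import *
st();j(); to([.6123,.2713,.2],-86)
```

```text
4.9 [0.516  0.126  0.2264] [ 1.7972e+02  1.5000e-01 -1.7676e+02] F [ 0.67 -0.66 -1.67] M [-0.02 -0.16  0.01] w 33.3
j [  34.8    7.6  -19.    -0.2  -63.2 -121.4]
shift [-2.61  3.49  0.68]
turn [ 1.000e-02  4.000e-02 -1.134e+01]
```

>>> apply_moves([
  [[-0.5, 0.8, 0], [0, 0, -1], 25],
  [[-0.5, 0.8, 0], [0, 0, -1], 25],
  [[-0.2, 0.8, 0], [0, 0, -1], 25],
  [[0, 0.5, 0], [0, 0, -1], 25],
  [[0, 0, 0], [0, 0, -1], 25],
])

```text
time_s: 5.4
tcp_pos: [0.5338, 0.255, 0.2264]
eef_rot: [179.8, 0.3, -135.1]
contact_force: [-0.8, -0.8, -2.4]
gripper_width: 0.0337
```

>>> apply_moves([
  [[0, 0, 0], [0, 0, -1], 25],
  [[0, 0, 0], [0, 0, -1], 25],
  [[0, 0, 0], [0, 0, -1], 25],
  [[0, 0, 0], [0, 0, -1], 25],
  [[0, 0, 0], [0, 0, -1], 25],
])

```text
time_s: 5.9
tcp_pos: [0.5319, 0.2563, 0.225]
eef_rot: [179.9, 0.3, -93.3]
contact_force: [-0.3, -0.4, -1.3]
gripper_width: 0.0338
```

Run:
```python
from h import *
st();j(); to([.6123,.2713,.1],-86)
```

```text
5.9 [0.5319 0.2563 0.225 ] [179.94   0.26 -93.28] F [-0.27 -0.43 -1.32] M [-0.    0.08  0.02] w 33.8
j [ 44.5  13.3 -11.9  -0.2 -64.7 -47.7]
shift [-0.48 -1.99  3.13]
turn [ 0.01  0.03 -0.91]
```

>>> apply_moves([
  [[-0.2, -0.7, 0.3], [0, 0, -0.8], 25],
  [[-0.2, -0.7, 0.6], [0, 0, 0], 25],
  [[-0.1, -0.5, 0.6], [0, 0, 0], 25],
  [[0, 0, 0.6], [0, 0, 0], 25],
  [[0, 0, 0.3], [0, 0, 0], 25],
])

```text
time_s: 6.4
tcp_pos: [0.6108, 0.2798, 0.129]
eef_rot: [-179.8, 0.5, -86.2]
contact_force: [-0.5, -0.6, -1.5]
gripper_width: 0.0336
```

Run:
```python
from h import *
st();j(); to([.6123,.2713,.06],-86)
c=cap("top"); zoom(c,120,140,260,260,"pics/t4.png")
```

```text
6.4 [0.6108 0.2798 0.129 ] [-179.77    0.49  -86.22] F [-0.49 -0.57 -1.48] M [-0.09  0.23 -0.03] w 33.6
j [ 41.1  24.9  -8.2  -0.3 -56.4 -37.1]
shift [ 0.23 -0.02  1.72]
turn [-0.03  0.06 -0.03]
```

View pics/t4.png

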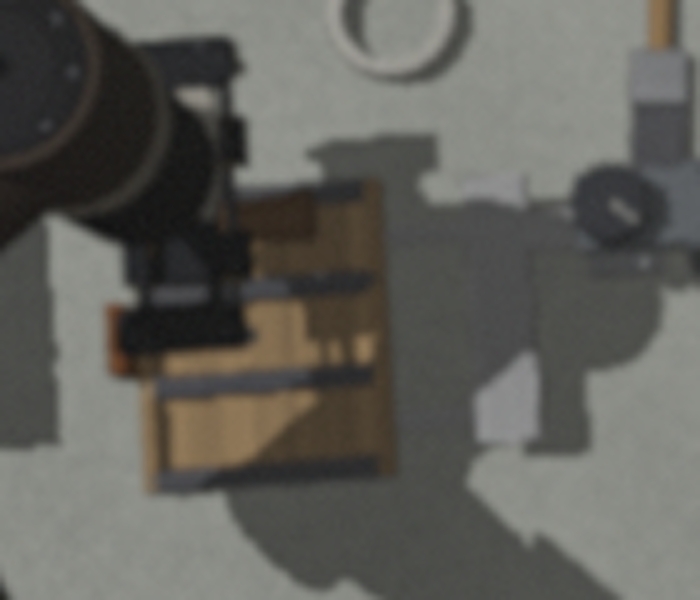

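>>> apply_moves([
  [[0.2, 0, 0.5], [-0.02, 0.05, 0], 25],
  [[0, 0, 0.5], [0, 0, 0], 25],
  [[0, 0, 0.4], [0, 0, 0], 25],
  [[0, 0, 0.2], [0, 0, 0], 25],
  [[0, 0, 0], [0, 0, 0], 25],
])

```text
time_s: 6.95
tcp_pos: [0.6112, 0.2722, 0.0657]
eef_rot: [-179.8, 0.1, -86.1]
contact_force: [-0.5, -0.2, -1.6]
gripper_width: 0.034
```

Run:
```python
from h import *
st(); to([.6123,.2713,.0495],-86)
c=cap("scene"); zoom(c,340,150,480,290,"pics/s5.png")
```

```text
6.95 [0.6112 0.2722 0.0657] [-1.7982e+02  9.0000e-02 -8.6120e+01] F [-0.47 -0.24 -1.64] M [0.06 0.13 0.09] w 34.0
shift [ 0.03 -0.03  0.41]
turn [-0.02  0.01 -0.01]
```

View pics/s5.png

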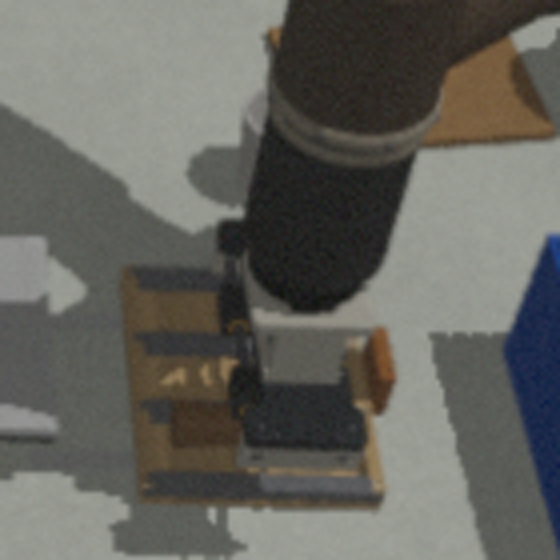

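>>> apply_moves([
  [[0, -0.03, 0.25], [0, 0, 0], 25],
  [[0, 0, 0.12], [0, 0, 0], 25],
  [[0, 0, 0], [0, 0, 0], 25],
])

```text
time_s: 7.3
tcp_pos: [0.6142, 0.2737, 0.0537]
eef_rot: [-179.5, 0.3, -86.1]
contact_force: [0.1, -0.4, 0.3]
gripper_width: 0.0337
```

Run:
```python
from h import *
st()
```

```text
7.3 [0.6142 0.2737 0.0537] [-179.54    0.25  -86.07] F [ 0.06 -0.4   0.3 ] M [ 0.04  0.11 -0.01] w 33.7
```

>>> apply_moves([
  [[0.03, 0.02, 0.12], [0, 0, 0], 25],
  [[0, 0, 0], [0, 0, 0], 25],
])

```text
time_s: 7.5
tcp_pos: [0.6139, 0.2728, 0.0493]
eef_rot: [-179.5, 0.3, -86.1]
contact_force: [-0.0, -0.2, -0.9]
gripper_width: 0.0336
```

Run:
```python
from h import *
st()
```

```text
7.5 [0.6139 0.2728 0.0493] [-179.48    0.29  -86.05] F [-0.01 -0.25 -0.9 ] M [ 0.    0.15 -0.02] w 33.6
```

>>> apply_moves([
  [[0, 0, 0], [0, 0, 0], 46],
  [[0, 0, 0], [0, 0, 0], 46],
  [[0, 0, 0], [0, 0, 0], 46],
  [[0, 0, -0.6], [0, 0, 0], 50],
  [[0, 0, -0.9], [0, 0, 0], 50],
])

```text
time_s: 8.0
tcp_pos: [0.6112, 0.2707, 0.1061]
eef_rot: [-179.9, 0.0, -86.1]
contact_force: [0.2, 0.1, -0.2]
gripper_width: 0.0495
```

>>> apply_moves([
  [[0, 0, -1], [0, 0, 0], 50],
  [[0, 0, -1], [0, 0, 0], 50],
  [[0, 0, -1], [0, 0, 0], 50],
  [[0.5, 0, 0], [0, 0, 1], 50],
  [[0.9, 0, 0], [0, 0, 1], 50],
])

```text
time_s: 8.5
tcp_pos: [0.6117, 0.2177, 0.2373]
eef_rot: [-179.5, 0.4, -102.2]
contact_force: [-0.0, -1.0, -0.4]
gripper_width: 0.05
```

Run:
```python
from h import *
st(); to([.52,-.4045,.2],-176)
c=cap("scene"); zoom(c,150,150,450,290,"pics/s6.png")
P=cloud(c); x,y,z=[P[...,i] for i in range(3)]
m=(x>.4)&(x<.65)&(y>-.5)&(y<-.25)&(z>.02)&(z<.06); p=P[m]; print(m.sum(),p.mean(0),p.min(0),p.max(0))
```

```text
8.5 [0.6117 0.2177 0.2373] [-179.48    0.42 -102.19] F [-0.04 -1.05 -0.44] M [-0.06  0.18  0.03] w 50.0
shift [15.69 -1.04  0.83]
turn [-0.02  0.09  9.23]
343 [ 0.51943953 -0.40231885  0.03307508] [ 0.45290106 -0.4245218   0.02003371] [ 0.58591203 -0.38466519  0.04451724]
```

View pics/s6.png

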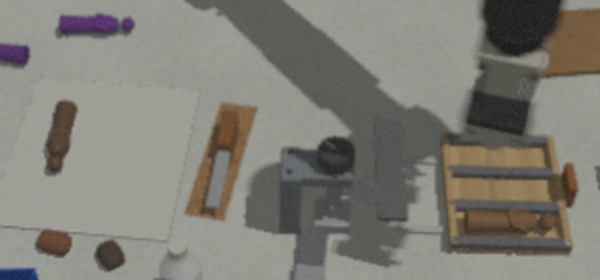

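>>> apply_moves([
  [[1, 0, 0], [0, 0, 0], 50],
  [[1, -0.1, 0], [0, 0, 0], 50],
  [[1, -0.1, 0], [0, 0, 0], 50],
  [[1, -0.1, 0], [0, 0, 0], 50],
  [[1, -0.1, 0], [0, 0, 0], 50],
])

```text
time_s: 9.05
tcp_pos: [0.5815, 0.0099, 0.2393]
eef_rot: [-179.2, 0.6, -102.7]
contact_force: [0.4, -0.8, -0.1]
gripper_width: 0.0501
```

>>> apply_moves([
  [[1, -0.1, 0], [0, 0, 0], 50],
  [[1, -0.1, 0], [0, 0, 0], 50],
  [[1, -0.1, 0], [0, 0, 0], 50],
  [[1, -0.1, 0], [0, 0, 0], 50],
  [[1, -0.1, 0], [0, 0, 0], 50],
])

```text
time_s: 9.55
tcp_pos: [0.555, -0.1976, 0.24]
eef_rot: [-179.0, 0.6, -102.5]
contact_force: [0.8, -0.5, -0.1]
gripper_width: 0.0501
```

>>> apply_moves([
  [[0.7, 0, 0], [0, 0, 1], 50],
  [[0.7, 0, 0], [0, 0, 1], 50],
  [[0.7, 0, 0], [0, 0, 1], 50],
  [[0.5, 0, 0], [0, 0, 1], 50],
  [[0, 0, 0], [0, 0, 1], 50],
])

```text
time_s: 10.05
tcp_pos: [0.5099, -0.3006, 0.2393]
eef_rot: [-179.6, 1.2, -144.2]
contact_force: [-0.1, 0.1, -0.0]
gripper_width: 0.0499
```

Run:
```python
from h import *
st();j(); to([.52,-.4045,.1],-176)
```

```text
10.05 [ 0.5099 -0.3006  0.2393] [-179.55    1.17 -144.17] F [-0.08  0.12 -0.01] M [0.07 0.03 0.  ] w 49.9
j [-12.   12.4 -11.   -0.6 -65.5 -42. ]
shift [ 1.39 -2.23  3.47]
turn [-0.01  0.16  3.98]
```

>>> apply_moves([
  [[0, -0.8, 0.2], [0, 0.08, 1], 50],
  [[0, -0.9, 0.2], [0, 0.08, 1], 50],
  [[0, -0.7, 0.4], [0, 0, 1], 50],
  [[0, 0, 0.6], [0, 0, 0.9], 50],
  [[0, 0, 0], [0, 0, 0], 50],
])

```text
time_s: 10.55
tcp_pos: [0.5557, -0.3899, 0.1851]
eef_rot: [-179.6, 0.3, -176.9]
contact_force: [-0.6, 0.4, 0.1]
gripper_width: 0.0498
```

Run:
```python
from h import *
st();j(); to([.52,-.4045,.08],-176)
```

```text
10.55 [ 0.5557 -0.3899  0.1851] [-179.61    0.29 -176.92] F [-0.63  0.43  0.07] M [0.09 0.13 0.11] w 49.8
j [-18.5  22.8  -3.8   0.3 -62.9 -68.5]
shift [ 0.92 -0.3   2.63]
turn [-0.05  0.04 -0.11]
```

>>> apply_moves([
  [[0.5, -0.15, 0.6], [-0.03, 0.03, -0.1], 50],
  [[0.4, -0.15, 0.8], [0, 0, 0], 50],
  [[0, 0, 0.8], [0, 0, 0], 50],
  [[0, 0, 0.4], [0, 0, 0], 50],
  [[0, 0, 0], [0, 0, 0], 50],
])

```text
time_s: 11.05
tcp_pos: [0.522, -0.4057, 0.0851]
eef_rot: [-179.6, 0.4, -174.8]
contact_force: [0.1, 1.2, -0.2]
gripper_width: 0.0505
```

Run:
```python
from h import *
st();j(); to([.52,-.4045,.041],-176)
c=cap("scene"); zoom(c,150,150,310,270,"pics/s7.png")
```

```text
11.05 [ 0.522  -0.4057  0.0851] [-179.56    0.36 -174.76] F [ 0.14  1.2  -0.24] M [0.06 0.05 0.04] w 50.5
j [-20.9  26.5 -12.6   0.3 -50.5 -64.1]
shift [0.05 0.04 1.1 ]
turn [-0.05  0.05  0.16]
```

View pics/s7.png

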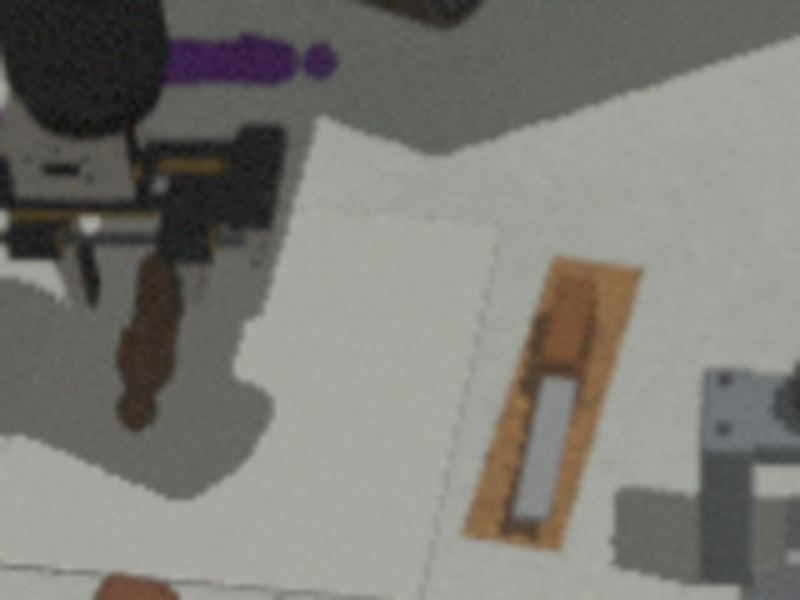

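>>> apply_moves([
  [[0.05, 0.03, 0.4], [-0.04, 0.04, 0.16], 50],
  [[0, 0, 0.4], [0, 0, 0], 50],
  [[0, 0, 0.25], [0, 0, 0], 50],
  [[0, 0, 0.1], [0, 0, 0], 50],
  [[0, 0, 0], [0, 0, 0], 50],
])

```text
time_s: 11.6
tcp_pos: [0.5252, -0.4061, 0.0454]
eef_rot: [-179.6, 0.6, -175.7]
contact_force: [0.7, -0.5, 0.6]
gripper_width: 0.0499
```

Run:
```python
from h import *
st(); to([.52,-.4045,.041],-176)
```

```text
11.6 [ 0.5252 -0.4061  0.0454] [-179.56    0.58 -175.72] F [ 0.68 -0.54  0.6 ] M [ 0.06  0.02 -0.04] w 49.9
shift [0.13 0.05 0.11]
turn [-0.06  0.07  0.03]
```

>>> apply_moves([
  [[0.12, 0.04, 0.11], [-0.04, 0.06, 0], 50],
  [[0, 0, 0], [0, 0, 0], 30],
  [[0, 0, 0], [0, 0, 0], 25],
  [[0, 0, 0], [0, 0, 0], 25],
  [[0, 0, 0], [0, 0, 0], 25],
])

```text
time_s: 12.1
tcp_pos: [0.5207, -0.4052, 0.0424]
eef_rot: [-179.8, 0.2, -175.7]
contact_force: [0.1, 0.5, -2.3]
gripper_width: 0.0336
```

>>> apply_moves([
  [[0, 0, 0], [0, 0, 0], 25],
  [[0, 0, 0], [0, 0, 0], 25],
])

```text
time_s: 12.3
tcp_pos: [0.5206, -0.4051, 0.0424]
eef_rot: [-179.9, 0.2, -175.7]
contact_force: [0.4, 0.7, -0.7]
gripper_width: 0.0338
```

>>> apply_moves([
  [[0, 0, -0.5], [0, 0, 0], 25],
  [[0, 0, -0.9], [0, 0, 0], 25],
  [[0, 0, -1], [0, 0, 0], 25],
  [[0, 0.3, -1], [0, 0, 0], 25],
  [[0, 0.9, -0.8], [0, 0, 0], 25],
])

```text
time_s: 12.8
tcp_pos: [0.5131, -0.357, 0.2077]
eef_rot: [179.7, -0.6, -176.0]
contact_force: [0.4, 0.3, -1.3]
gripper_width: 0.0337
```

Run:
```python
from h import *
st(); to([.52,.1,.23],-176)
```

```text
12.8 [ 0.5131 -0.357   0.2077] [ 179.74   -0.6  -175.96] F [ 0.45  0.32 -1.34] M [ 0.09 -0.18 -0.02] w 33.7
shift [-0.97 11.39 -0.51]
turn [ 0.03 -0.07  0.  ]
```

Held (offset 0.0374 above figure underside). Carry across to the x = −64 groove.

>>> apply_moves([
  [[-0.05, 1, -0.2], [0, -0.05, 0], 25],
  [[-0.05, 1, -0.1], [0, 0, 0], 25],
  [[-0.05, 1, -0.1], [0, 0, 0], 25],
  [[-0.05, 1, 0], [0, 0, 0], 25],
  [[0, 1, 0], [0, 0, 0], 25],
])

```text
time_s: 13.3
tcp_pos: [0.5081, -0.1521, 0.2315]
eef_rot: [179.9, 0.4, -176.2]
contact_force: [0.9, 0.5, -1.7]
gripper_width: 0.0333
```

>>> apply_moves([
  [[-0.05, 1, 0], [0, 0, 0], 25],
  [[-0.05, 1, 0], [0, 0, 0], 25],
  [[-0.05, 1, 0], [0, 0, 0], 25],
  [[-0.05, 1, 0], [0, 0, 0], 25],
  [[0, 1, 0], [0, 0, 0], 25],
])

```text
time_s: 13.8
tcp_pos: [0.5001, 0.0561, 0.233]
eef_rot: [179.8, 0.6, -176.2]
contact_force: [1.0, 0.2, -1.6]
gripper_width: 0.0336
```

>>> apply_moves([
  [[0, 1, 0], [0, 0, -1], 25],
  [[0, 1, 0], [0, 0, -1], 25],
  [[0.2, 0.9, 0], [0, 0, -1], 25],
  [[0, 0.5, 0], [0, 0, -1], 25],
  [[0, 0, 0], [0, 0, -1], 25],
])

```text
time_s: 14.3
tcp_pos: [0.4563, 0.1933, 0.2332]
eef_rot: [-179.8, 0.6, -134.6]
contact_force: [-0.3, -1.8, -1.5]
gripper_width: 0.0337
```

>>> apply_moves([
  [[0, 0, 0], [0, 0, -1], 25],
  [[0, 0, 0], [0, 0, -1], 25],
  [[0, 0, 0], [0, 0, -1], 25],
  [[0, 0, 0], [0, 0, -1], 25],
  [[0, 0, 0], [0, 0, -1], 25],
])

```text
time_s: 14.8
tcp_pos: [0.4541, 0.1946, 0.233]
eef_rot: [-179.5, 0.4, -92.6]
contact_force: [0.3, -0.7, -2.2]
gripper_width: 0.0336
```

Run:
```python
from h import *
st();j(); to([.485,.263,.12],-86)
c=cap("top"); zoom(c,120,140,260,260,"pics/t8.png")
```

```text
14.8 [0.4541 0.1946 0.233 ] [-179.49    0.37  -92.64] F [ 0.31 -0.72 -2.25] M [ 0.02  0.19 -0.01] w 33.6
j [ 46.2   3.4 -23.    0.2 -63.  -48.9]
shift [-1.73 -0.67  2.84]
turn [-0.07  0.04 -0.83]
```

View pics/t8.png

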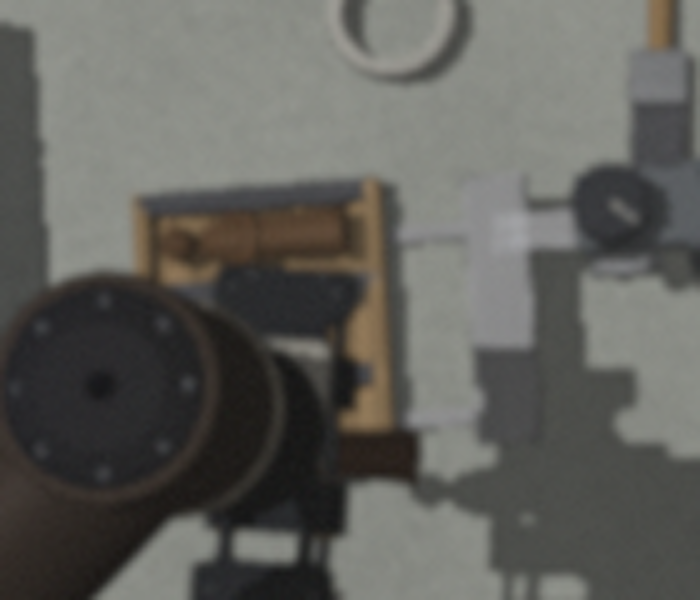

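>>> apply_moves([
  [[-0.6, -0.2, 0.2], [-0.05, 0.04, -0.8], 25],
  [[-0.6, -0.2, 0.5], [0, 0, 0], 25],
  [[-0.5, -0.2, 0.6], [0, 0, 0], 25],
  [[0, 0, 0.7], [0, 0, 0], 25],
  [[0, 0, 0.4], [0, 0, 0], 25],
])

```text
time_s: 15.35
tcp_pos: [0.478, 0.2671, 0.138]
eef_rot: [-179.5, 0.3, -86.3]
contact_force: [-0.5, 0.3, -2.4]
gripper_width: 0.0337
```

Run:
```python
from h import *
st(); to([.485,.263,.065],-86)
```

```text
15.35 [0.478  0.2671 0.138 ] [-179.53    0.32  -86.3 ] F [-0.49  0.27 -2.39] M [-0.06  0.21 -0.06] w 33.7
shift [ 0.12 -0.15  1.82]
turn [-0.06  0.04 -0.04]
```

>>> apply_moves([
  [[0.12, -0.15, 0.5], [-0.06, 0.03, 0], 25],
  [[0, 0, 0.6], [0, 0, 0], 25],
  [[0, 0, 0.4], [0, 0, 0], 25],
  [[0, 0, 0.2], [0, 0, 0], 25],
  [[0, 0, 0], [0, 0, 0], 25],
])

```text
time_s: 15.85
tcp_pos: [0.4834, 0.262, 0.0648]
eef_rot: [179.8, -0.1, -87.1]
contact_force: [-0.0, -0.4, -2.1]
gripper_width: 0.0335
```

Run:
```python
from h import *
st(); to([.485,.263,.050],-86)
c=cap("scene"); zoom(c,340,150,480,290,"pics/s9.png")
```

```text
15.85 [0.4834 0.262  0.0648] [ 1.7978e+02 -1.0000e-01 -8.7120e+01] F [-0.01 -0.43 -2.13] M [ 0.07  0.15 -0.  ] w 33.5
shift [-0.02 -0.04  0.37]
turn [ 0.03 -0.01 -0.14]
```

View pics/s9.png

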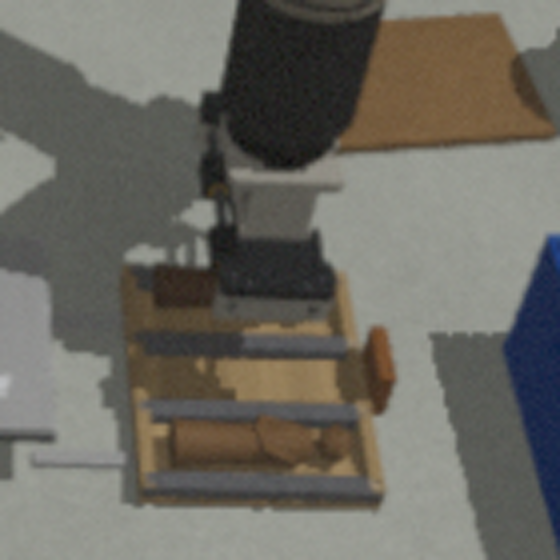

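>>> apply_moves([
  [[0, -0.03, 0.25], [0.02, 0, -0.12], 25],
  [[0, 0, 0.1], [0, 0, 0], 25],
  [[0, 0, 0], [0, 0, 0], 25],
])

```text
time_s: 16.2
tcp_pos: [0.4861, 0.2635, 0.0527]
eef_rot: [-179.8, 0.1, -86.1]
contact_force: [-0.2, 0.1, -1.5]
gripper_width: 0.0339
```

Run:
```python
from h import *
st(); to([.485,.263,.0497],-86)
```

```text
16.2 [0.4861 0.2635 0.0527] [-1.7982e+02  9.0000e-02 -8.6100e+01] F [-0.18  0.1  -1.5 ] M [0.03 0.18 0.01] w 33.9
shift [0.01 0.03 0.07]
turn [-0.02  0.01 -0.01]
```

>>> apply_moves([
  [[0, 0.02, 0.08], [0, 0, 0], 25],
  [[0, 0, 0], [0, 0, 0], 25],
  [[0, 0, 0], [0, 0, 0], 46],
  [[0, 0, 0], [0, 0, 0], 46],
  [[0, 0, 0], [0, 0, 0], 46],
])

```text
time_s: 16.7
tcp_pos: [0.4862, 0.2645, 0.0509]
eef_rot: [-179.7, 0.2, -86.1]
contact_force: [0.5, 0.3, 0.1]
gripper_width: 0.0452
```

>>> apply_moves([
  [[0, 0, -0.5], [0, 0, 0], 50],
  [[0, 0, -0.9], [0, 0, 0], 50],
  [[0, 0, -1], [0, 0, 0], 50],
  [[-0.3, 0, -0.6], [0, 0, 0], 20],
  [[-0.8, 0, 0], [0, 0, 0], 0],
])

```text
time_s: 17.2
tcp_pos: [0.4825, 0.3057, 0.176]
eef_rot: [-179.7, 0.1, -86.3]
contact_force: [0.5, 0.1, -0.5]
gripper_width: 0.039
```

>>> apply_moves([
  [[-1, 0, 0], [0, 0, 0], 0],
  [[-1, -0.3, 0], [0, 0, 0], 0],
  [[-1, -0.5, 0], [0, 0, 0], 0],
  [[-0.2, -0.5, 0], [0, 0, 0], 0],
  [[0, 0, 0], [0, 0, 0], 0],
])

```text
time_s: 17.7
tcp_pos: [0.5272, 0.4457, 0.1813]
eef_rot: [-179.4, 0.5, -86.1]
contact_force: [-0.2, -1.4, -0.3]
gripper_width: 0.002
```

Run:
```python
from h import *
st();j()
c=cap("scene"); zoom(c,150,150,470,340,"pics/s10.png")
d=cap("top"); zoom(d,130,110,410,260,"pics/t10.png")
```

```text
17.7 [0.5272 0.4457 0.1813] [-179.42    0.48  -86.12] F [-0.19 -1.35 -0.29] M [-0.07  0.17 -0.03] w 2.0
j [ 56.4  23.9  -2.7   0.2 -62.7 -52.6]
```

View pics/s10.png

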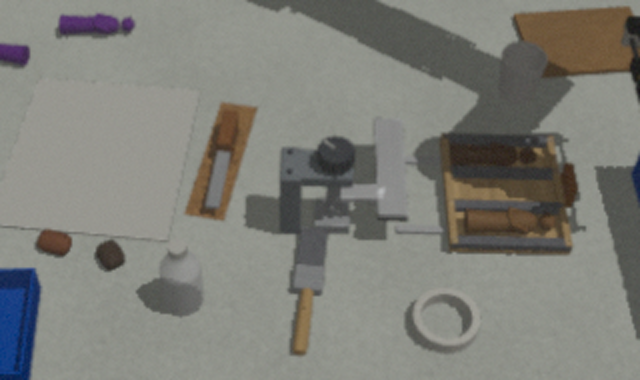

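View pics/t10.png

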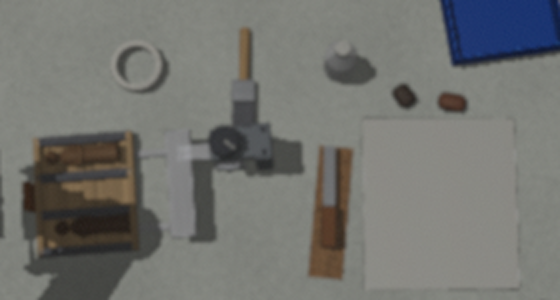

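Run:
```python
from h import *
for n in("top","scene"):
    c=cap(n); P=cloud(c); hsv=cv2.cvtColor(c["img"],cv2.COLOR_BGR2HSV)
    m=(hsv[...,0]>100)&(hsv[...,0]<130)&(hsv[...,1]>150)&(P[...,1]>.3)&(P[...,2]>.02)&(P[...,0]>.35)
    p=P[m]; print(n,len(p),p.min(0).round(3),p.max(0).round(3),np.percentile(p,[2,98],0).round(3).tolist())
to([.541,.41,.048],-86)
```

```text
top 1460 [0.44  0.409 0.02 ] [0.776 0.731 0.549] [[0.467, 0.464, 0.022], [0.772, 0.728, 0.137]]
scene 5050 [0.458 0.466 0.02 ] [0.785 0.717 0.137] [[0.466, 0.471, 0.022], [0.78, 0.71, 0.131]]
shift [ 0.89 -0.3   3.34]
turn [-0.07  0.06 -0.02]
```

>>> apply_moves([
  [[0.6, -0.15, 0], [-0.06, 0.05, 0], 0],
  [[0.55, -0.15, 0.3], [0, 0, 0], 0],
  [[0, 0, 0.5], [0, 0, 0], 0],
  [[0, 0, 0.3], [0, 0, 0], 0],
  [[0, 0, 0], [0, 0, 0], 0],
])

```text
time_s: 18.4
tcp_pos: [0.5389, 0.3938, 0.1398]
eef_rot: [-179.8, 0.2, -86.2]
contact_force: [0.1, -0.8, -0.7]
gripper_width: 0.0007
```

Run:
```python
from h import *
st(); to([.541,.40,.048],-86)
```

```text
18.4 [0.5389 0.3938 0.1398] [-179.84    0.23  -86.22] F [ 0.06 -0.77 -0.69] M [-0.    0.17  0.04] w 0.7
shift [-0.14 -0.06  2.3 ]
turn [-0.02  0.03 -0.03]
```

>>> apply_moves([
  [[-0.15, -0.05, 0.5], [0, 0.03, 0], 0],
  [[0, 0, 0.7], [0, 0, 0], 0],
  [[0, 0, 0.7], [0, 0, 0], 0],
  [[0, 0, 0.4], [0, 0, 0], 0],
  [[0, 0, 0], [0, 0, 0], 0],
])

```text
time_s: 18.9
tcp_pos: [0.5418, 0.4028, 0.051]
eef_rot: [-179.5, 0.2, -86.1]
contact_force: [1.0, 0.2, -1.1]
gripper_width: 0.0003
```

Run:
```python
from h import *
st(); to([.541,.40,.048],-86)
c=cap("scene"); zoom(c,340,150,480,290,"pics/s11.png")
```

```text
18.9 [0.5418 0.4028 0.051 ] [-179.5     0.25  -86.09] F [ 1.    0.2  -1.07] M [-0.05  0.17  0.01] w 0.3
shift [0.07 0.03 0.07]
turn [-0.06  0.03 -0.01]
```

View pics/s11.png

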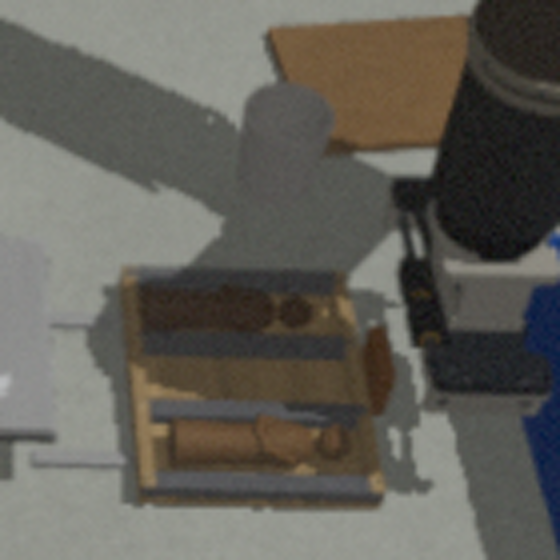

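>>> apply_moves([
  [[0.25, 0.02, 0.05], [-0.05, 0.03, 0], 0],
  [[0.3, 0, 0], [0, 0, 0], 0],
  [[0.3, 0, 0], [0, 0, 0], 0],
  [[0.3, 0, 0], [0, 0, 0], 0],
  [[0.3, 0, 0], [0, 0, 0], 0],
])

```text
time_s: 19.45
tcp_pos: [0.5471, 0.346, 0.0549]
eef_rot: [-179.5, 0.5, -85.9]
contact_force: [-0.7, 4.8, -3.0]
gripper_width: 0.0001
```

>>> apply_moves([
  [[0.3, 0, 0], [0, 0, 0], 0],
  [[0.3, 0, 0], [0, 0, 0], 0],
  [[0.3, 0, 0], [0, 0, 0], 0],
  [[0.3, 0, 0], [0, 0, 0], 0],
  [[0.3, 0, 0], [0, 0, 0], 0],
])

```text
time_s: 19.95
tcp_pos: [0.5517, 0.2807, 0.0551]
eef_rot: [-179.4, 0.6, -86.0]
contact_force: [-0.9, 3.9, -1.1]
gripper_width: 0.0003
```

Run:
```python
from h import *
st(); to([.551,.25,.048],-86)
c=cap("scene"); zoom(c,300,150,460,270,"pics/s12.png")
```

```text
19.95 [0.5517 0.2807 0.0551] [-179.44    0.6   -85.98] F [-0.91  3.9  -1.07] M [1.63 0.64 0.01] w 0.3
shift [0.77 0.07 0.17]
turn [-0.07  0.07  0.  ]
```

View pics/s12.png

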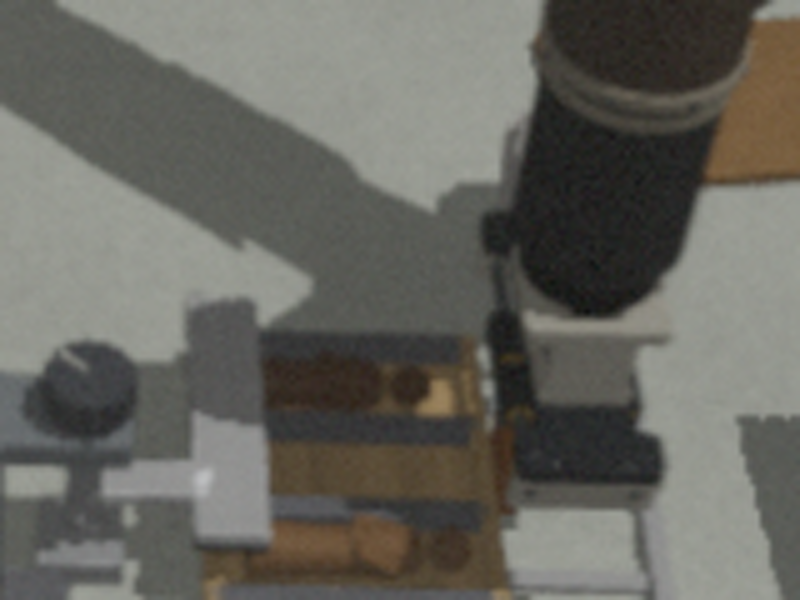

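>>> apply_moves([
  [[0.3, 0, 0.1], [-0.04, 0.04, 0], 0],
  [[0.3, 0, 0.05], [0, 0, 0], 0],
  [[0.25, 0, 0], [0, 0, 0], 0],
  [[0.2, 0, 0], [0, 0, 0], 0],
  [[0.2, 0, 0], [0, 0, 0], 0],
])

```text
time_s: 20.5
tcp_pos: [0.555, 0.2563, 0.0513]
eef_rot: [-178.8, 2.7, -86.0]
contact_force: [-17.1, 36.3, -3.2]
gripper_width: 0.0001
```

>>> apply_moves([
  [[0.2, 0, 0], [0, 0, 0], 0],
  [[0.2, 0, 0], [0, 0, 0], 0],
  [[0.2, 0, 0], [0, 0, 0], 0],
])

```text
time_s: 20.8
tcp_pos: [0.5551, 0.2562, 0.0517]
eef_rot: [-178.2, 4.5, -85.8]
contact_force: [-17.2, 39.3, -1.2]
gripper_width: 0.0006
```

Run:
```python
from h import *
st()
c=cap("scene"); zoom(c,300,150,460,270,"pics/s13.png")
```

```text
20.8 [0.5551 0.2562 0.0517] [-178.2     4.49  -85.77] F [-17.16  39.3   -1.16] M [13.93  6.97  0.7 ] w 0.6
```

View pics/s13.png

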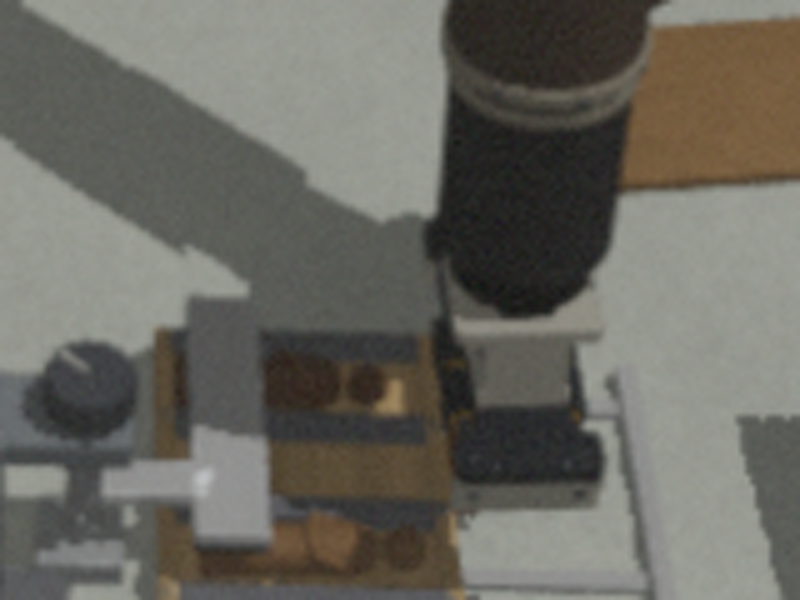

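>>> apply_moves([
  [[-0.3, 0, 0], [0, 0, 0], 0],
  [[-0.5, 0, 0], [0.2, -0.5, 0], 0],
  [[-0.2, 0, -0.5], [0, 0, 0], 0],
  [[0, 0, -0.9], [0, 0, 0], 0],
  [[0, 0, -0.9], [0, 0, 0], 0],
])

```text
time_s: 21.35
tcp_pos: [0.5433, 0.2806, 0.1421]
eef_rot: [-177.2, 8.2, -85.5]
contact_force: [1.1, -0.0, 0.1]
gripper_width: 0.0007
```

>>> apply_moves([
  [[-0.5, 0.8, -0.9], [0, 0, 0], 40],
  [[-0.5, 0.8, -0.5], [0, 0, 0], 40],
  [[0, 0.8, 0], [0, 0, 0], 40],
  [[0, 0, 0], [0, 0, 0], 40],
])

```text
time_s: 21.75
tcp_pos: [0.444, 0.3009, 0.2035]
eef_rot: [-176.8, 8.1, -85.7]
contact_force: [1.0, -0.6, 0.6]
gripper_width: 0.0271
```

Run:
```python
from h import *
st();j()
c=cap("scene"); zoom(c,220,150,460,310,"pics/s14.png")
d=cap("top"); zoom(d,140,110,340,260,"pics/t14.png")
```

```text
21.75 [0.444  0.3009 0.2035] [-176.84    8.12  -85.65] F [ 1.04 -0.58  0.58] M [-0.46  0.16  0.02] w 27.1
j [ 52.9   5.5 -23.7  -3.8 -52.7 -46.7]
```

View pics/s14.png

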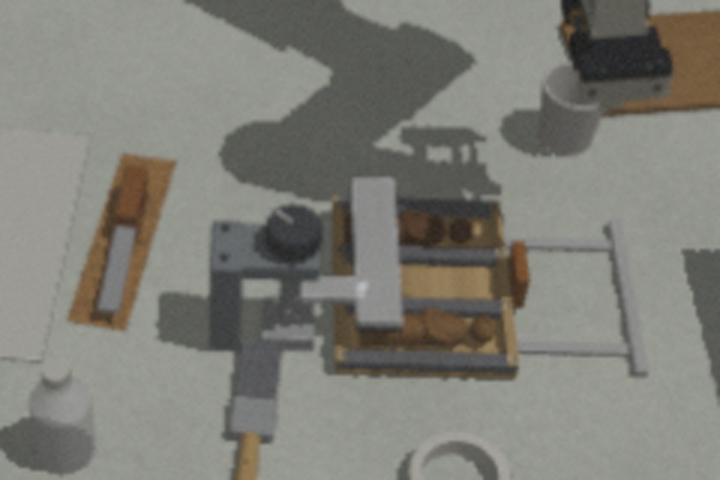

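View pics/t14.png

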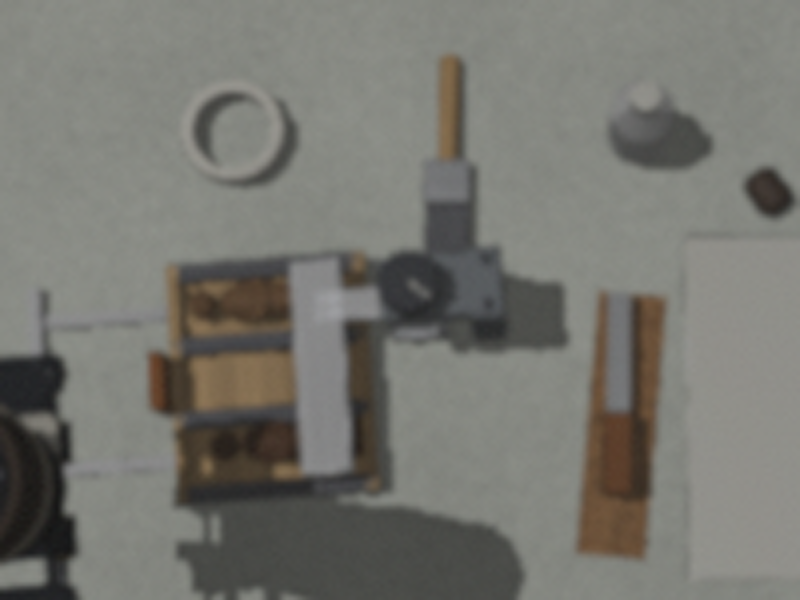

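Run:
```python
from h import *
c=cap("top"); d=cap("scene")
f=4
print("tab", ray(c,np.array([(152,353),(160,410)])/4-.375+[140,110],.056).round(4).tolist(), ray(d,np.array([(516,242),(522,300)])/3-.33+[220,150],.056).round(4).tolist())
p=ray(c,np.array([(168,265),(368,250),(383,490),(178,503)])/4-.375+[140,110],.026)[:,:2]; print(p.round(4).tolist(),p.mean(0))
p=ray(d,np.array([(332,197),(500,205),(517,362),(338,360)])/3-.33+[220,150],.026)[:,:2]; print(p.round(4).tolist(),p.mean(0))
# feeler
print("feeler")
for n,cc in(("t",c),("s",d)):
    P=cloud(cc); x,y,z=[P[...,i] for i in range(3)]
    m=(x>.38)&(x<.66)&(y>-.22)&(y<-.09)&(z>.034)&(z<.06); p=P[m]; print(n,len(p),cv2.minAreaRect((p[:,:2]*1000).astype(np.float32)),p.mean(0))
    m=(x>.38)&(x<.7)&(y>-.22)&(y<-.09)&(z>.014)&(z<.032); p=P[m]; print(n,len(p),cv2.minAreaRect((p[:,:2]*1000).astype(np.float32)))
print("mat/blade/handle px: ")
pt=lambda c,a,f,o,z: ray(c,np.array(a)/f-.5+.5/f+np.array(o),z)[:,:2].round(4).tolist()
print("T handle top",pt(c,[(602,414),(640,417),(645,492),(602,490)],4,(140,110),.044))
print("T blade tip/base",pt(c,[(607,293),(634,294),(606,412),(634,412)],4,(140,110),.0255))
print("T mat",pt(c,[(600,292),(665,297),(645,557),(578,552)],4,(140,110),0))
print("S handle",pt(d,[(120,168),(147,170),(138,215),(115,215)],3,(220,150),.044))
print("S blade",pt(d,[(115,226),(135,228),(98,310),(122,314)],3,(220,150),.0255))
print("S mat",pt(d,[(122,155),(175,162),(125,330),(68,322)],3,(220,150),0))
st(); to([.46,-.13,.25],0)
```

```text
tab [[0.5743, 0.2415, 0.056], [0.5261, 0.2338, 0.056]] [[0.5285, 0.2362, 0.056], [0.5996, 0.2399, 0.056]]
[[0.6551, 0.2355], [0.6672, 0.0629], [0.4601, 0.049], [0.4498, 0.2232]] [0.55806826 0.14264717]
[[0.4618, 0.0556], [0.4549, 0.2264], [0.6499, 0.2383], [0.6648, 0.0716]] [0.55784098 0.14798452]
feeler
t 151 ((512.9725952148438, -148.88308715820312), (23.57905387878418, 109.81246185302734), 88.95587158203125) [ 0.49222005 -0.14929952  0.04347284]
t 177 ((542.998291015625, -147.9888458251953), (20.42524528503418, 173.99752807617188), 88.95381164550781)
s 150 ((489.7877502441406, -146.54269409179688), (24.45578956604004, 72.23576354980469), 88.56978607177734) [ 0.4932021  -0.14632771  0.04344644]
s 232 ((544.5130615234375, -147.6671600341797), (22.12295150756836, 172.45372009277344), 87.19110870361328)
mat/blade/handle px: 
T handle top [[0.5221, -0.137], [0.5193, -0.1691], [0.4559, -0.1726], [0.4578, -0.1364]]
T blade tip/base [[0.6288, -0.1429], [0.6278, -0.1662], [0.5257, -0.1411], [0.5256, -0.165]]
T mat [[0.6341, -0.1378], [0.6295, -0.1947], [0.4027, -0.1745], [0.4074, -0.1168]]
S handle [[0.4606, -0.1628], [0.4605, -0.1348], [0.5219, -0.1358], [0.5243, -0.1587]]
S blade [[0.523, -0.1597], [0.5236, -0.1393], [0.6299, -0.1606], [0.6323, -0.1369]]
S mat [[0.4017, -0.171], [0.406, -0.1132], [0.6322, -0.1351], [0.6285, -0.1919]]
21.95 [0.4474 0.3021 0.2028] [-176.82    8.09  -85.72] F [ 0.44  0.78 -0.52] M [-0.45  0.28 -0.03] w 38.5
shift [10.52  0.34 -2.71]
turn [ -1.08   0.52 -10.72]
```

Run:
```python
from h import *
c=cap("top"); d=cap("scene")
pt=lambda c,a,f,o,z: ray(c,np.array(a)/f-.5+.5/f+np.array(o),z)[:,:2].round(4).tolist()
print(pt(c,[(412,283)],4,(140,110),.159),pt(d,[(292,230)],3,(220,150),.159))
for n,cc in(("t",c),("s",d)):
    P=cloud(cc); x,y,z=[P[...,i] for i in range(3)]
    m=(z>.148)&(z<.172)&(x>.57)&(x<.67)&(y>-.03)&(y<.07); uv=np.argwhere(m)[:,::-1]; 
    (cx,cy),rad=cv2.minEnclosingCircle(uv.astype(np.float32)); print(n,m.sum(),cx,cy,rad,ray(cc,[(cx,cy)],.159)[0].round(4), np.r_[P[m][:,:2].max(0)+P[m][:,:2].min(0)]/2)
to([.447,.28,.25],-86); to([.49,-.148,.25],178.5)
```

```text
[[0.6143, 0.0157]] [[0.6234, 0.0205]]
t 196 241.1511688232422 179.61627197265625 8.202936172485352 [0.6168 0.0204 0.159 ] [0.61704902 0.02089068]
s 244 317.752685546875 225.7957000732422 9.54037857055664 [0.6213 0.0223 0.159 ] [0.61836062 0.02267454]
shift [ 0.38 -0.02 -1.26]
turn [-0.39  1.01  0.  ]
shift [11.02 -0.38 -2.75]
turn [ 0.55  1.09 11.91]
```

>>> apply_moves([
  [[0, 0, -0.6], [-0.39, 1, 0], 50],
  [[0.9, 0, -0.5], [0, 0, 0], 50],
  [[1, 0, 0], [0, 0, 0], 50],
  [[1, 0, 0], [0, 0, 0], 50],
  [[1, 0, 0], [0, 0, 0], 50],
])

```text
time_s: 22.55
tcp_pos: [0.4602, 0.1402, 0.2427]
eef_rot: [179.4, -0.8, -85.9]
contact_force: [1.0, -0.2, -0.1]
gripper_width: 0.0502
```

Run:
```python
from h import *
st();j(); to([.49,-.148,.25],178.5)
```

```text
22.55 [0.4602 0.1402 0.2427] [179.43  -0.78 -85.89] F [ 1.01 -0.19 -0.07] M [ 0.03 -0.    0.03] w 50.2
j [ 40.7   2.5 -22.7   0.3 -65.8 -36.7]
shift [ 7.24 -0.23 -0.09]
turn [-0.03 -0.13 11.95]
```

>>> apply_moves([
  [[1, 0, 0], [0, 0, 0], 50],
  [[1, 0, 0], [0, 0, 0], 50],
  [[1, 0, 0], [0, 0, 0], 50],
  [[1, 0, 0], [0, 0, 0], 50],
  [[0.9, -0.1, 0], [0, 0, 0.5], 50],
])

```text
time_s: 23.05
tcp_pos: [0.479, -0.0653, 0.2433]
eef_rot: [179.2, -1.0, -90.1]
contact_force: [1.6, -0.4, -0.3]
gripper_width: 0.05
```

>>> apply_moves([
  [[0.8, 0, 0], [0, 0, 1], 50],
  [[0.7, 0, 0], [0, 0, 1], 50],
  [[0, 0, 0], [0, 0, 1], 50],
  [[0, 0, 0], [0, 0, 1], 50],
  [[0, 0, 0], [0, 0, 1], 50],
])

```text
time_s: 23.55
tcp_pos: [0.4751, -0.136, 0.2406]
eef_rot: [179.8, -1.7, -132.3]
contact_force: [0.2, -0.7, 0.3]
gripper_width: 0.0501
```

>>> apply_moves([
  [[0, 0, 0], [0, 0, 1], 50],
  [[0, 0, 0], [0, 0, 1], 50],
  [[0, 0, 0], [0, 0, 1], 50],
  [[0, 0, 0], [0, 0, 1], 50],
  [[0, 0, 0], [0, 0, 1], 50],
])

```text
time_s: 24.05
tcp_pos: [0.4758, -0.1399, 0.2367]
eef_rot: [-179.0, -1.9, -174.4]
contact_force: [0.6, -0.5, -0.1]
gripper_width: 0.0498
```

Run:
```python
from h import *
st();j(); to([.49,-.148,.12],178.5)
```

```text
24.05 [ 0.4758 -0.1399  0.2367] [-178.98   -1.94 -174.43] F [ 0.59 -0.51 -0.09] M [ 0.07 -0.14 -0.05] w 49.8
j [  7.1   4.7 -21.4   1.1 -65.9 -92. ]
shift [-0.43 -0.18  2.91]
turn [-0.14 -0.23  0.89]
```

>>> apply_moves([
  [[-0.4, -0.15, 0.5], [-0.14, -0.23, 0.88], 50],
  [[0, 0, 0.8], [0, 0, 0], 50],
  [[0, 0, 0.8], [0, 0, 0], 50],
  [[0, 0, 0.8], [0, 0, 0], 50],
  [[0, 0, 0], [0, 0, 0], 50],
])

```text
time_s: 24.55
tcp_pos: [0.4939, -0.1486, 0.1147]
eef_rot: [-179.9, -0.1, 177.6]
contact_force: [-0.8, 0.1, 1.0]
gripper_width: 0.0502
```

Run:
```python
from h import *
st(); to([.49,-.148,.036],178.5)
c=cap("scene"); zoom(c,200,150,360,270,"pics/s15.png")
```

```text
24.55 [ 0.4939 -0.1486  0.1147] [-1.7995e+02 -1.3000e-01  1.7763e+02] F [-0.76  0.13  0.98] M [ 0.02  0.12 -0.01] w 50.2
shift [0.09 0.01 1.97]
turn [-0.01 -0.02 -0.11]
```

View pics/s15.png

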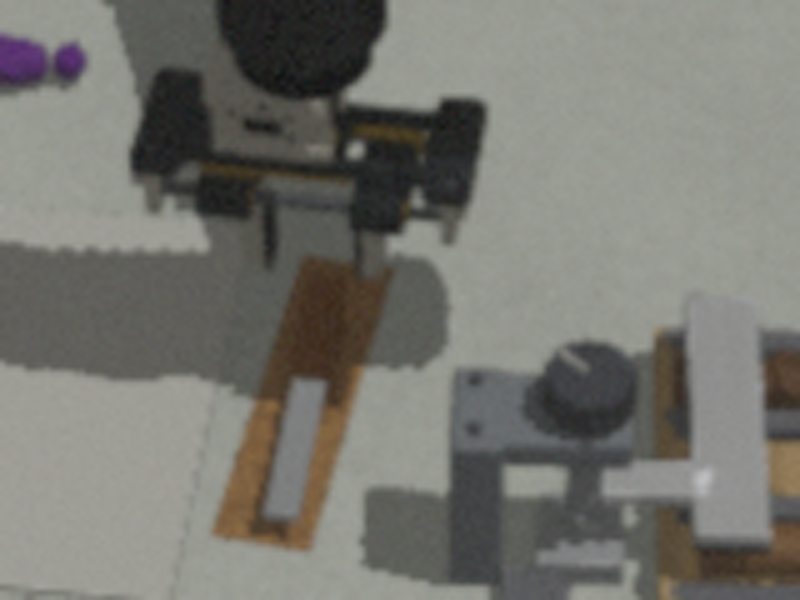

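>>> apply_moves([
  [[0.09, 0, 0.5], [0, 0, -0.11], 50],
  [[0, 0, 0.6], [0, 0, 0], 50],
  [[0, 0, 0.5], [0, 0, 0], 50],
  [[0, 0, 0.3], [0, 0, 0], 50],
  [[0, 0, 0], [0, 0, 0], 50],
])

```text
time_s: 25.1
tcp_pos: [0.4993, -0.1505, 0.0462]
eef_rot: [-179.8, 0.6, 178.6]
contact_force: [0.8, -0.3, 0.4]
gripper_width: 0.0499
```

Run:
```python
from h import *
st(); to([.49,-.148,.036],178.5)
```

```text
25.1 [ 0.4993 -0.1505  0.0462] [-179.82    0.59  178.64] F [ 0.82 -0.28  0.44] M [ 0.02  0.08 -0.03] w 49.9
shift [0.24 0.06 0.25]
turn [-0.02  0.07  0.02]
```

>>> apply_moves([
  [[0.22, 0.05, 0.24], [0, 0.07, 0], 50],
  [[0, 0, 0], [0, 0, 0], 50],
  [[0, 0, 0], [0, 0, 0], 15],
  [[0, 0, 0], [0, 0, 0], 15],
  [[0, 0, 0], [0, 0, 0], 15],
], squeeze=30)

```text
time_s: 25.6
tcp_pos: [0.4928, -0.1482, 0.0397]
eef_rot: [-179.8, 0.3, 178.7]
contact_force: [0.7, -0.4, 0.1]
gripper_width: 0.0317
```

>>> apply_moves([
  [[0, 0, 0], [0, 0, 0], 15],
  [[0, 0, 0], [0, 0, 0], 15],
])

```text
time_s: 25.8
tcp_pos: [0.4929, -0.1482, 0.0402]
eef_rot: [-179.8, 0.3, 178.7]
contact_force: [-0.2, -0.0, -1.8]
gripper_width: 0.0238
```

Run:
```python
from h import *
s=st(); a=np.radians(3.9); A=np.array([.6175,.0215]); p=A+np.array([np.cos(a),np.sin(a)])*-.105; print(p); to([*p,.041],-176.1)
to([.42,.0,.1],-176.1)
```

```text
25.8 [ 0.4929 -0.1482  0.0402] [-179.82    0.34  178.69] F [-0.19 -0.04 -1.84] M [-0.    0.03 -0.  ] w 23.8
[0.51274315 0.01435839]
shift [-0.4   4.07 -0.03]
turn [-0.02  0.04 -0.65]
shift [ 1.9   3.66 -1.52]
turn [-0.02  0.04 -0.65]
```

>>> apply_moves([
  [[0, 0, -0.4], [0, 0, 0], 15],
  [[0.4, 0, -0.6], [0, 0, 0], 15],
  [[0.8, 0.3, -0.4], [0, 0, -0.2], 15],
  [[0.6, 0.8, 0], [0, 0, -0.2], 15],
  [[0, 0.9, 0], [0, 0, -0.2], 15],
])

```text
time_s: 26.3
tcp_pos: [0.4161, -0.0682, 0.0955]
eef_rot: [-179.8, 0.1, -176.7]
contact_force: [1.3, 1.5, -1.0]
gripper_width: 0.0238
```

Run:
```python
from h import *
s=st(); to([.42,.008,.06],-176.1)
```

```text
26.3 [ 0.4161 -0.0682  0.0955] [-1.7980e+02  6.0000e-02 -1.7675e+02] F [ 1.26  1.5  -0.98] M [ 0.05 -0.21  0.04] w 23.8
shift [-0.2   1.9   0.88]
turn [-0.02  0.01 -0.08]
```

>>> apply_moves([
  [[-0.1, 0.9, 0.2], [0, 0, -0.08], 15],
  [[0, 0.8, 0.3], [0, 0, 0], 15],
  [[0, 0.1, 0.3], [0, 0, 0], 15],
  [[0, 0, 0], [0, 0, 0], 15],
])

```text
time_s: 26.7
tcp_pos: [0.4151, 0.0097, 0.0641]
eef_rot: [-179.9, 0.3, -175.8]
contact_force: [-0.4, -1.0, -2.5]
gripper_width: 0.0237
```

Run:
```python
from h import *
s=st(); to([.42,.008,.0425],-176.1)
c=cap("scene"); zoom(c,200,150,400,300,"pics/s16.png")
d=cap("top"); zoom(d,200,130,340,235,"pics/t16.png")
pt=lambda c,a,f,o,z: ray(c,np.array(a)/f-.5+.5/f+np.array(o),z)[:,:2].round(4).tolist()
```

```text
26.7 [0.4151 0.0097 0.0641] [-179.93    0.33 -175.83] F [-0.42 -1.01 -2.53] M [-0.07  0.1  -0.03] w 23.7
shift [-0.12 -0.05  0.54]
turn [-0.01  0.04  0.03]
```

View pics/s16.png

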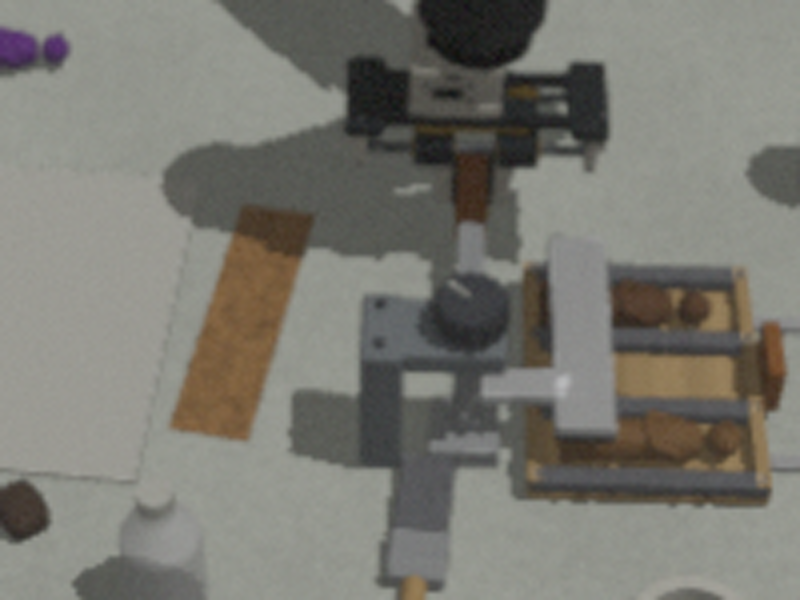

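View pics/t16.png

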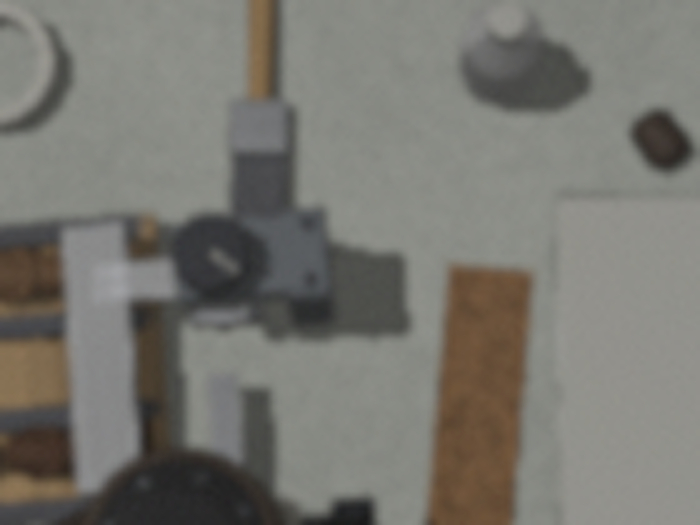

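>>> apply_moves([
  [[0, -0.06, 0.3], [0, 0.04, 0.03], 15],
  [[0, 0, 0.2], [0, 0, 0], 15],
  [[0, 0, 0], [0, 0, 0], 15],
])

```text
time_s: 27.1
tcp_pos: [0.4171, 0.0052, 0.0445]
eef_rot: [-180.0, 0.2, -176.3]
contact_force: [-0.1, -0.2, -2.1]
gripper_width: 0.0236
```

Run:
```python
from h import *
s=st(); to([.5155,.0144,.0425],-176.1)
```

```text
27.1 [0.4171 0.0052 0.0445] [-1.7999e+02  1.7000e-01 -1.7631e+02] F [-0.09 -0.16 -2.07] M [-0.06  0.05 -0.05] w 23.6
shift [-2.47  0.07  0.06]
turn [-0.    0.02 -0.03]
```

>>> apply_moves([
  [[-0.4, 0.02, 0.06], [0, 0.02, -0.03], 15],
  [[-0.4, 0.02, 0], [0, 0, 0], 15],
  [[0, 0, 0], [0, 0, 0], 15],
])

```text
time_s: 27.4
tcp_pos: [0.4492, 0.007, 0.0414]
eef_rot: [-179.9, -0.1, -176.2]
contact_force: [0.3, -0.2, -0.9]
gripper_width: 0.024
```

Run:
```python
from h import *
s=st(); to([.5155,.0144,.0425],-176.1)
```

```text
27.4 [0.4492 0.007  0.0414] [-1.7994e+02 -1.0000e-01 -1.7622e+02] F [ 0.34 -0.17 -0.89] M [ 0.03 -0.   -0.01] w 24.0
shift [-1.67  0.07 -0.03]
turn [-0.01 -0.01 -0.01]
```

>>> apply_moves([
  [[-0.3, 0.02, -0.02], [0, 0, 0], 15],
  [[-0.4, 0.02, 0], [0, 0, 0], 15],
  [[-0.4, 0.02, 0], [0, 0, 0], 15],
  [[-0.4, 0, 0], [0, 0, 0], 15],
  [[0, 0, 0], [0, 0, 0], 15],
])

```text
time_s: 27.9
tcp_pos: [0.5111, 0.0118, 0.0418]
eef_rot: [-179.9, -0.2, -176.4]
contact_force: [-0.0, -0.4, -2.5]
gripper_width: 0.0238
```

Run:
```python
from h import *
s=st(); to([.5155,.0144,.0402],-176.1)
c=cap("scene"); zoom(c,260,190,340,250,"pics/s17.png")
```

```text
27.9 [0.5111 0.0118 0.0418] [-179.91   -0.19 -176.36] F [-0.   -0.4  -2.51] M [-0.    0.07  0.  ] w 23.8
shift [-0.11  0.06  0.04]
turn [-0.01 -0.02 -0.03]
```

View pics/s17.png

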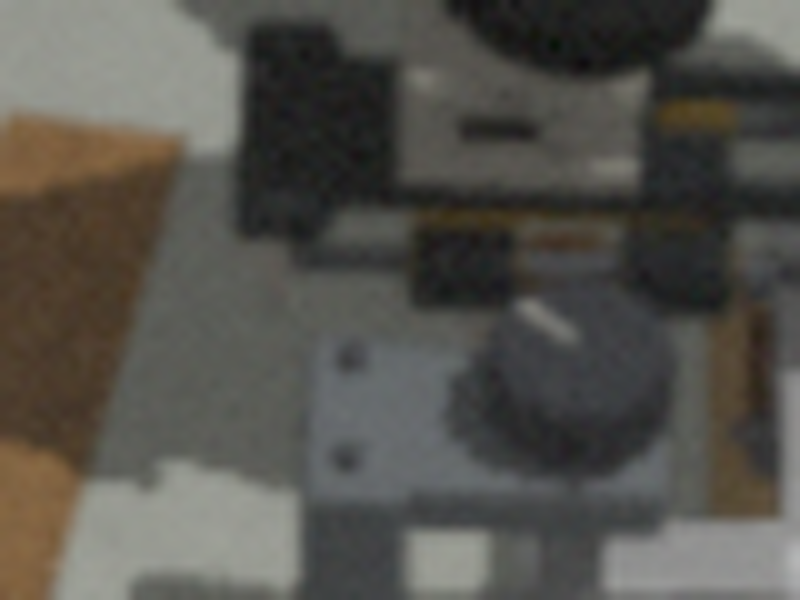

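>>> apply_moves([
  [[-0.11, 0.05, 0], [0, 0, -0.03], 15],
  [[0, 0, 0.04], [0, 0, 0], 15],
  [[0, 0, 0], [0, 0, 0], 15],
])

```text
time_s: 28.25
tcp_pos: [0.5137, 0.0136, 0.0402]
eef_rot: [-179.9, -0.2, -176.1]
contact_force: [0.1, 0.5, -1.8]
gripper_width: 0.0238
```

Run:
```python
from h import *
s=st(); to([.5155,.0144,.0402],-176.1)
```

```text
28.25 [0.5137 0.0136 0.0402] [-179.91   -0.24 -176.14] F [ 0.12  0.46 -1.83] M [-0.09 -0.13 -0.03] w 23.8
shift [-0.05  0.02  0.  ]
turn [-0.01 -0.03 -0.01]
```

>>> apply_moves([
  [[0, 0, 0], [0, 0, 0], 29],
  [[0, 0, 0], [0, 0, 0], 29],
  [[0, 0, 0], [0, 0, 0], 29],
])

```text
time_s: 28.55
tcp_pos: [0.5131, 0.0136, 0.0406]
eef_rot: [-179.9, -0.2, -176.1]
contact_force: [-0.1, 0.2, 0.2]
gripper_width: 0.0285
```

>>> apply_moves([
  [[0, 0, -0.3], [0, 0, 0], 29],
  [[0, 0, -0.5], [0, 0, 0], 29],
  [[0, 0, -0.8], [0, 0, 0], 40],
  [[0, 0, -1], [0, 0, 0], 60],
  [[0, 0, -1], [0, 0, 0], 70],
])

```text
time_s: 29.05
tcp_pos: [0.5097, 0.0125, 0.187]
eef_rot: [-179.7, -0.9, -176.1]
contact_force: [1.2, 0.9, -0.7]
gripper_width: 0.0475
```

Run:
```python
from h import *
s=st();j(); to([.6175,.0215,.22],-176.1)
c=cap("scene"); zoom(c,260,150,420,270,"pics/s18.png")
```

```text
29.05 [0.5097 0.0125 0.187 ] [-179.73   -0.89 -176.15] F [ 1.22  0.86 -0.69] M [ 0.16 -0.25 -0.01] w 47.5
j [  23.5    8.2  -23.9   -0.   -58.9 -109.6]
shift [-2.69  0.04 -0.87]
turn [-0.03 -0.11 -0.01]
```

View pics/s18.png

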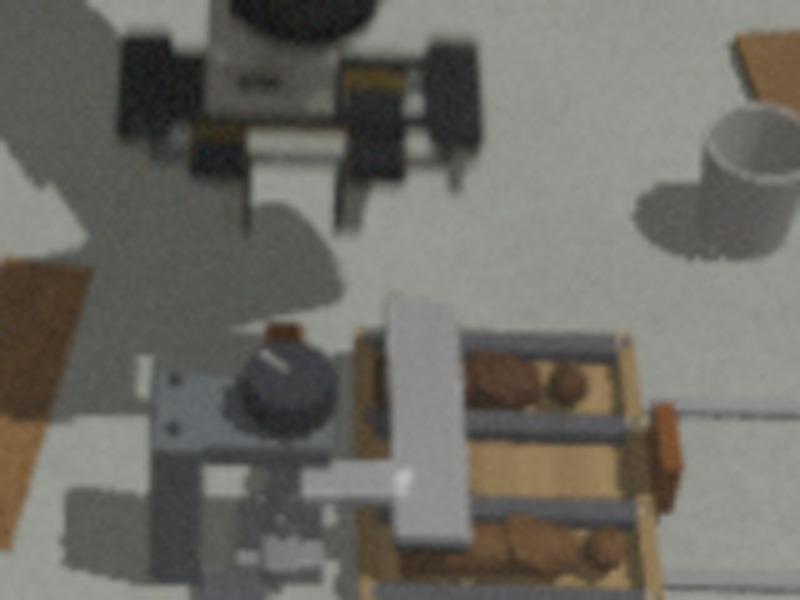

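Run:
```python
from h import *
c=cap("scene"); zoom(c,285,225,335,265,"pics/s19.png")
```

```text
(no output)
```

View pics/s19.png

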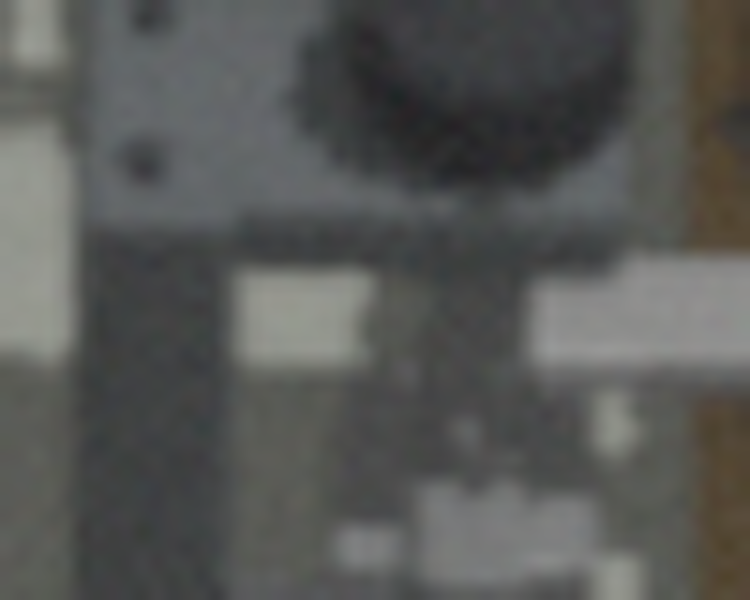

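>>> apply_moves([
  [[-0.5, 0, -0.7], [0, -0.1, -1], 64],
  [[0, 0, -0.2], [0, 0, -1], 64],
  [[0, 0, 0], [0, 0, -1], 64],
  [[0, 0, 0], [0, 0, -1], 64],
  [[0, 0, 0], [0, 0, -1], 64],
])

```text
time_s: 29.65
tcp_pos: [0.533, 0.0146, 0.2352]
eef_rot: [-179.4, 0.7, -134.7]
contact_force: [0.4, -0.3, -1.0]
gripper_width: 0.0641
```

>>> apply_moves([
  [[0, 0, 0], [0, 0, -1], 64],
  [[0, 0, 0], [0, 0, -1], 64],
  [[0, 0, 0], [0, 0, -1], 64],
  [[0, 0, 0], [0, 0, -1], 64],
  [[0, 0, 0], [0, 0, -1], 64],
])

```text
time_s: 30.15
tcp_pos: [0.5314, 0.014, 0.2389]
eef_rot: [-179.0, 0.2, -93.0]
contact_force: [-0.2, 0.7, -0.1]
gripper_width: 0.0641
```

>>> apply_moves([
  [[0, 0, 0], [0, 0, -1], 64],
  [[0, 0, 0], [0, 0, -1], 64],
  [[0, 0, 0], [0, 0, -1], 64],
  [[0, 0, 0], [0, 0, -1], 64],
  [[0, 0, 0], [0, 0, -1], 64],
])

```text
time_s: 30.65
tcp_pos: [0.5296, 0.0133, 0.2424]
eef_rot: [-179.1, -0.5, -51.3]
contact_force: [-0.3, -1.0, 0.6]
gripper_width: 0.0643
```

>>> apply_moves([
  [[0, 0, 0], [0, 0, -1], 64],
  [[0, 0, 0], [0, 0, -1], 64],
  [[0, 0, 0], [0, 0, -1], 64],
  [[0, 0, 0], [0, 0, -1], 64],
  [[0, 0, 0], [0, 0, -1], 64],
])

```text
time_s: 31.15
tcp_pos: [0.5278, 0.0127, 0.2458]
eef_rot: [-179.6, -1.1, -9.6]
contact_force: [0.4, -0.8, -0.4]
gripper_width: 0.0639
```

>>> apply_moves([
  [[0, 0, 0], [0, 0, -1], 64],
  [[0, 0, 0], [0, 0, -1], 64],
  [[0, 0, 0], [0, 0, -1], 64],
  [[0, 0, 0], [0, 0, -1], 64],
  [[0, 0, 0], [0, 0, -1], 64],
])

```text
time_s: 31.65
tcp_pos: [0.526, 0.012, 0.2492]
eef_rot: [179.6, -1.1, 32.2]
contact_force: [0.4, 0.0, -0.0]
gripper_width: 0.0634
```

>>> apply_moves([
  [[0, 0, 0], [0, 0, -1], 64],
  [[0, 0, 0], [0, 0, -1], 64],
  [[0, 0, 0], [0, 0, -1], 64],
  [[0, 0, 0], [0, 0, -1], 64],
  [[0, 0, 0], [0, 0, -1], 64],
])

```text
time_s: 32.15
tcp_pos: [0.5241, 0.0114, 0.2527]
eef_rot: [178.9, -0.6, 73.9]
contact_force: [-0.6, -0.5, 0.3]
gripper_width: 0.0643
```

Run:
```python
from h import *
s=st();j(); to([.6175,.0215,.2],s["eef_rot"][2])
```

```text
32.15 [0.5241 0.0114 0.2527] [178.87  -0.63  73.88] F [-0.58 -0.53  0.32] M [-0.19  0.09 -0.01] w 64.3
j [ 22.9   5.1 -18.4   0.2 -65.2 140.9]
shift [0.88 2.15 1.37]
turn [ 0.14 -0.08 -0.  ]
```

Run:
```python
from h import *
c=cap("scene"); zoom(c,285,225,335,265,"pics/s20.png")
a=np.radians(3.9); M=np.array([[np.cos(a),-np.sin(a)],[np.sin(a),np.cos(a)]]); A=np.array([.6175,.0215])
def q(x,y,z): 
    w=A+M@[x,y]; return ((proj(c,[[*w,z+.02]])[0]-[285,225]+.5)*15-.5).round(0).tolist()
print("tip top",[q(.035,y,.0055) for y in(-.01,.01)]," base at foot edge",[q(.013,y,.0055) for y in(-.01,.01)])
print("anvil",[q(.025,y,0) for y in(-.025,.025)],"bottom",[q(.025,y,-.02) for y in(-.025,.025)])
for g in(.010,.0115,.013): print("foot",g,[q(.013,0,g),q(0,-.013,g),q(0,.013,g)])
P=cloud(c); x,y,z=[P[...,i] for i in range(3)]
for zz in(1,): 
    m=(x>.49)&(x<.64)&(y>.075)&(y<.11)&(z>.055)&(z<.085); print("plate z",m.sum(),z[m].mean(),np.median(z[m]))
```

```text
tip top [[413.0, 602.0], [520.0, 605.0]]  base at foot edge [[414.0, 508.0], [519.0, 512.0]]
anvil [[334.0, 574.0], [597.0, 582.0]] bottom [[331.0, 636.0], [592.0, 644.0]]
foot 0.01 [[468.0, 496.0], [400.0, 439.0], [536.0, 443.0]]
foot 0.0115 [[468.0, 491.0], [400.0, 434.0], [536.0, 438.0]]
foot 0.013 [[468.0, 486.0], [400.0, 430.0], [537.0, 434.0]]
plate z 447 0.07009550339202474 0.07025843142720722
```

View pics/s20.png

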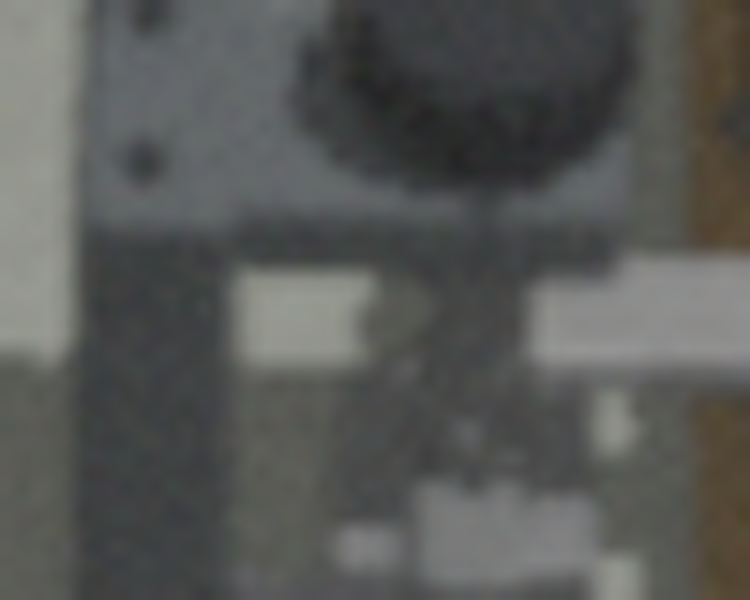

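>>> apply_moves([
  [[0.3, 0.8, 0.3], [0.14, -0.08, 0], 64],
  [[0.3, 0.8, 0.4], [0, 0, 0], 64],
  [[0.25, 0.5, 0.4], [0, 0, 0], 64],
  [[0, 0, 0], [0, 0, 0], 64],
])

```text
time_s: 32.6
tcp_pos: [0.6167, 0.0216, 0.2124]
eef_rot: [179.8, -0.1, 73.8]
contact_force: [-0.6, -0.2, 0.2]
gripper_width: 0.0644
```

Run:
```python
from h import *
s=st();j(); to([.6175,.0215,.153],s["eef_rot"][2])
```

```text
32.6 [0.6167 0.0216 0.2124] [ 1.7979e+02 -1.4000e-01  7.3820e+01] F [-0.63 -0.18  0.22] M [-0.2   0.22 -0.01] w 64.4
j [ 20.1  16.2  -9.8   0.  -63.8 143.7]
shift [-0.    0.02  1.48]
turn [ 0.03 -0.02 -0.  ]
```

>>> apply_moves([
  [[0, 0.02, 0.5], [0.03, 0, 0], 64],
  [[0, 0, 0.5], [0, 0, 0], 64],
  [[0, 0, 0.25], [0, 0, 0], 64],
  [[0, 0, 0.1], [0, 0, 0], 64],
  [[0, 0, 0], [0, 0, 0], 64],
])

```text
time_s: 33.1
tcp_pos: [0.6168, 0.0211, 0.1599]
eef_rot: [180.0, -0.1, 73.3]
contact_force: [0.3, -0.7, 0.3]
gripper_width: 0.064
```

Run:
```python
from h import *
s=st();j(); to([.6175,.0215,.153],s["eef_rot"][2])
c=cap("scene"); zoom(c,260,170,380,260,"pics/s21.png"); d=cap("top"); zoom(d,210,150,280,205,"pics/t21.png")
```

```text
33.1 [0.6168 0.0211 0.1599] [ 1.7996e+02 -1.5000e-01  7.3270e+01] F [ 0.28 -0.67  0.25] M [-0.13  0.11 -0.02] w 64.0
j [ 2.000e+01  1.880e+01 -1.340e+01 -1.000e-01 -5.770e+01  1.433e+02]
shift [0.02 0.01 0.17]
turn [ 0.   -0.02 -0.  ]
```

View pics/s21.png

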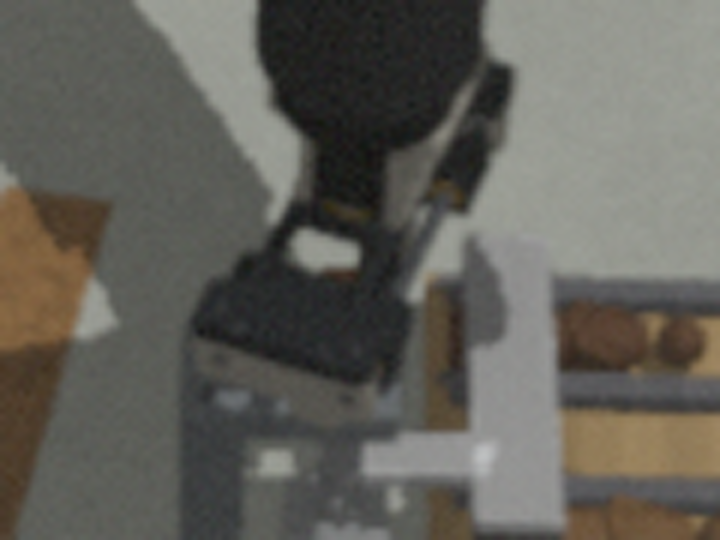

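>>> apply_moves([
  [[0.02, 0, 0.15], [0, 0, -1], 64],
  [[0, 0, 0], [0, 0, -1], 64],
  [[0, 0, 0], [0, 0, 0], 40],
  [[0, 0, 0], [0, 0, 0], 40],
  [[0, 0, 0], [0, 0, 0], 40],
], squeeze=15)

```text
time_s: 33.7
tcp_pos: [0.6161, 0.0223, 0.1586]
eef_rot: [179.8, -0.2, 89.3]
contact_force: [-4.4, 1.8, -1.5]
gripper_width: 0.0476
```

>>> apply_moves([
  [[0, 0, 0], [0, 0, 0], 40],
  [[0, 0, 0], [0, 0, 0], 40],
])

```text
time_s: 33.9
tcp_pos: [0.616, 0.0224, 0.1586]
eef_rot: [179.8, -0.2, 88.9]
contact_force: [0.9, -0.8, -3.7]
gripper_width: 0.0473
```

Run:
```python
from h import *
s=st();j()
```

```text
33.9 [0.616  0.0224 0.1586] [179.81  -0.25  88.95] F [ 0.93 -0.8  -3.65] M [-0.41 -0.37  0.08] w 47.3
j [ 20.1  18.7 -13.6  -0.2 -57.3 158.9]
```

>>> apply_moves([
  [[0, 0, 0], [0, 0, 1], 40],
  [[0, 0, 0], [0, 0, 1], 40],
  [[0, 0, 0], [0, 0, 1], 40],
  [[0, 0, 0], [0, 0, 1], 40],
  [[0, 0, 0], [0, 0, 1], 40],
])

```text
time_s: 34.4
tcp_pos: [0.6177, 0.0217, 0.1586]
eef_rot: [179.9, -0.4, 47.1]
contact_force: [0.7, -0.6, -2.7]
gripper_width: 0.0477
```

Run:
```python
from h import *
s=st();j()
d=cap("top"); zoom(d,210,150,280,205,"pics/t22.png")
```

```text
34.4 [0.6177 0.0217 0.1586] [179.89  -0.36  47.07] F [ 0.67 -0.55 -2.68] M [-0.73 -0.38  0.05] w 47.7
j [ 2.000e+01  1.880e+01 -1.360e+01 -1.000e-01 -5.720e+01  1.171e+02]
```

View pics/t22.png

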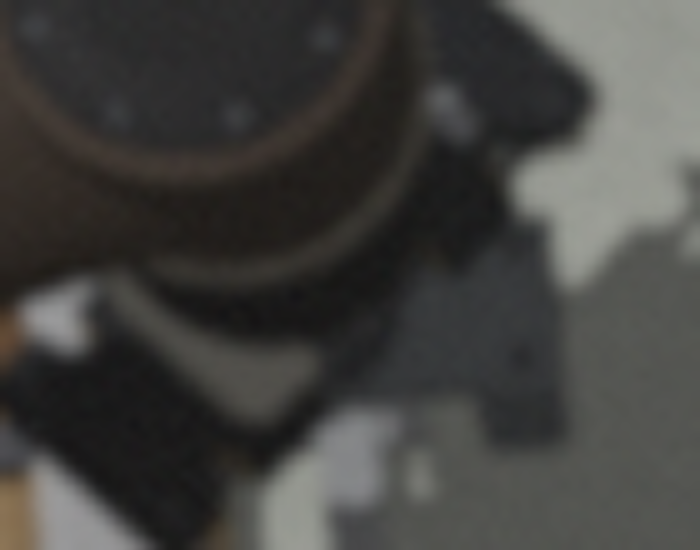

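>>> apply_moves([
  [[0, 0, 0], [0, 0, 1], 40],
  [[0, 0, 0], [0, 0, 1], 40],
  [[0, 0, 0], [0, 0, 1], 40],
  [[0, 0, 0], [0, 0, 1], 40],
  [[0, 0, 0], [0, 0, 1], 40],
])

```text
time_s: 34.95
tcp_pos: [0.6186, 0.02, 0.1586]
eef_rot: [-180.0, -0.4, 6.0]
contact_force: [1.0, -2.4, -3.2]
gripper_width: 0.0473
```

>>> apply_moves([
  [[0, 0, 0], [0, 0, 1], 40],
  [[0, 0, 0], [0, 0, 1], 40],
  [[0, 0, 0], [0, 0, 1], 40],
  [[0, 0, 0], [0, 0, 1], 40],
  [[0, 0, 0], [0, 0, 1], 40],
])

```text
time_s: 35.45
tcp_pos: [0.6181, 0.0183, 0.1586]
eef_rot: [-179.9, -0.2, -35.2]
contact_force: [0.6, -1.5, -1.2]
gripper_width: 0.0475
```

>>> apply_moves([
  [[0, 0, 0], [0, 0, 1], 40],
  [[0, 0, 0], [0, 0, 1], 40],
  [[0, 0, 0], [0, 0, 1], 40],
  [[0, 0, 0], [0, 0, 1], 40],
  [[0, 0, 0], [0, 0, 1], 40],
])

```text
time_s: 35.95
tcp_pos: [0.6167, 0.0172, 0.1585]
eef_rot: [180.0, -0.2, -76.3]
contact_force: [-0.7, 0.3, -1.0]
gripper_width: 0.0474
```

>>> apply_moves([
  [[0, 0, 0], [0, 0, 1], 40],
  [[0, 0, 0], [0, 0, 1], 40],
  [[0, 0, 0], [0, 0, 1], 40],
  [[0, 0, 0], [0, 0, 1], 40],
  [[0, 0, 0], [0, 0, 1], 40],
])

```text
time_s: 36.45
tcp_pos: [0.6149, 0.0175, 0.1585]
eef_rot: [179.9, -0.2, -117.5]
contact_force: [-0.8, 0.6, -1.1]
gripper_width: 0.0475
```

Run:
```python
from h import *
s=st();j(); to([.6175,.0215,.1586],s["eef_rot"][2])
```

```text
36.45 [0.6149 0.0175 0.1585] [ 179.93   -0.21 -117.48] F [-0.75  0.61 -1.1 ] M [0.43 0.48 0.05] w 47.5
j [ 19.9  18.8 -13.6   0.1 -57.7 -47.4]
shift [-0.12 -0.01 -0.  ]
turn [ 0.01 -0.03 -0.  ]
```

>>> apply_moves([
  [[0, 0, 0], [0, 0, 1], 40],
  [[0, 0, 0], [0, 0, 1], 40],
  [[0, 0, 0], [0, 0, 1], 40],
  [[0, 0, 0], [0, 0, 1], 40],
  [[0, 0, 0], [0, 0, 1], 40],
])

```text
time_s: 36.95
tcp_pos: [0.6136, 0.0188, 0.1586]
eef_rot: [179.9, -0.3, -158.6]
contact_force: [-0.4, 1.4, -2.7]
gripper_width: 0.0476
```

>>> apply_moves([
  [[0, 0, 0], [0, 0, 1], 40],
  [[0, 0, 0], [0, 0, 1], 40],
  [[0, 0, 0], [0, 0, 1], 40],
  [[0, 0, 0], [0, 0, 1], 40],
  [[0, 0, 0], [0, 0, 1], 40],
])

```text
time_s: 37.45
tcp_pos: [0.6136, 0.0207, 0.1586]
eef_rot: [-180.0, -0.3, 160.2]
contact_force: [1.0, 1.3, -2.1]
gripper_width: 0.0475
```

>>> apply_moves([
  [[0, 0, 0], [0, 0, 0], 40],
  [[0, 0, 0], [0, 0, 0], 64],
  [[0, 0, 0], [0, 0, 0], 64],
  [[0, 0, 0], [0, 0, 0], 64],
  [[0, 0, -0.6], [0, 0, 0], 64],
])

```text
time_s: 37.95
tcp_pos: [0.6126, 0.0204, 0.1809]
eef_rot: [-179.9, -0.5, 161.0]
contact_force: [0.8, -0.4, 1.2]
gripper_width: 0.0638
```

Run:
```python
from h import *
s=st();j()
```

```text
37.95 [0.6126 0.0204 0.1809] [-179.87   -0.47  160.97] F [ 0.78 -0.35  1.2 ] M [-0.04 -0.02  0.05] w 63.8
j [  20.    17.7  -12.    -0.2  -60.8 -128.9]
```

>>> apply_moves([
  [[0, 0, -0.9], [0, 0, 0], 64],
  [[0.9, 0.3, 0], [0, 0, -1], 64],
  [[0.9, 0.3, 0], [0, 0, -1], 64],
  [[0.6, 0.5, 0], [0, 0, -1], 64],
  [[0, 0, 0], [0, 0, -1], 64],
])

```text
time_s: 38.45
tcp_pos: [0.5267, 0.0841, 0.2229]
eef_rot: [179.8, -0.0, -165.5]
contact_force: [1.1, 0.5, 0.1]
gripper_width: 0.0641
```

Run:
```python
from h import *
s=st();j()
c=cap("scene"); zoom(c,285,205,335,265,"pics/s23.png"); d=cap("top"); zoom(d,210,150,280,205,"pics/t23.png")
for n,cc in(("t",d),("s",c)):
    P=cloud(cc); x,y,z=[P[...,i] for i in range(3)]
    m=(x>.49)&(x<.64)&(y>.07)&(y<.12)&(z>.045)&(z<.085); print("plate z",m.sum(),np.median(z[m]),z[m].mean())
```

```text
38.45 [0.5267 0.0841 0.2229] [ 1.7985e+02 -5.0000e-02 -1.6554e+02] F [1.08 0.53 0.13] M [-0.03 -0.18 -0.  ] w 64.1
j [  30.     8.1  -18.8   -0.2  -63.1 -105.5]
plate z 144 0.06536831671384002 0.06425500439639888
plate z 612 0.06520820145477602 0.06499415923604278
```

View pics/s23.png

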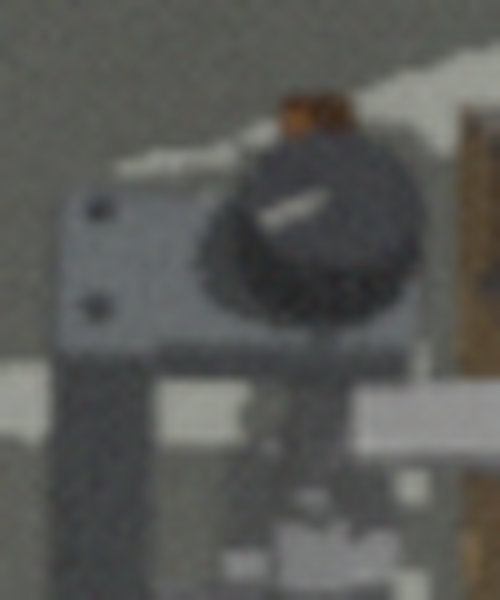

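View pics/t23.png

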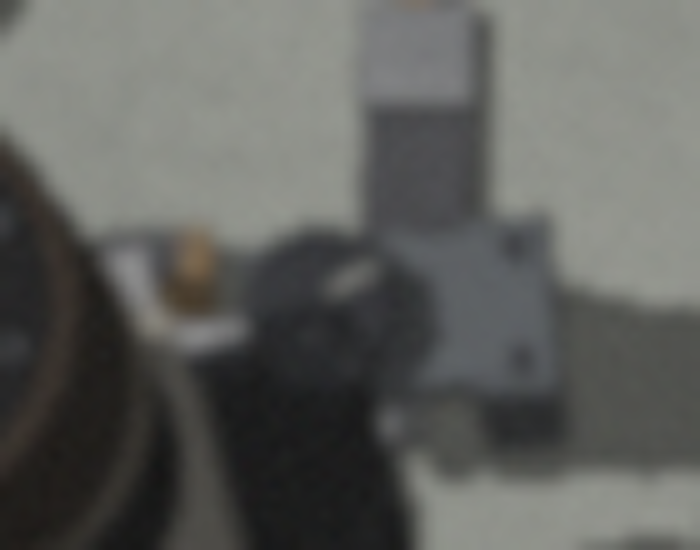

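>>> apply_moves([
  [[0, 0, 0], [0, 0, -1], 64],
  [[0, 0, 0], [0, 0, -1], 64],
  [[0, 0, 0], [0, 0, -1], 64],
  [[0, 0, 0], [0, 0, -1], 64],
  [[0, 0, 0], [0, 0, -1], 64],
])

```text
time_s: 39.05
tcp_pos: [0.5307, 0.0822, 0.2232]
eef_rot: [179.9, 0.1, -125.6]
contact_force: [0.1, 0.2, -0.4]
gripper_width: 0.0643
```

>>> apply_moves([
  [[0, 0, 0], [0, 0, -1], 64],
  [[0, 0, 0], [0, 0, -1], 64],
  [[0, 0, 0], [0, 0, -1], 64],
  [[0, 0, 0], [0, 0, -1], 64],
  [[0, 0, 0], [0, 0, -1], 64],
])

```text
time_s: 39.55
tcp_pos: [0.5336, 0.08, 0.2226]
eef_rot: [180.0, 0.0, -85.3]
contact_force: [0.4, 1.1, 0.4]
gripper_width: 0.064
```

>>> apply_moves([
  [[0, 0, 0], [0, 0, -1], 64],
  [[0, 0, 0], [0, 0, -1], 64],
  [[0, 0, 0], [0, 0, -1], 64],
  [[0, 0, 0], [0, 0, -1], 64],
  [[0, 0, 0], [0, 0, -1], 64],
])

```text
time_s: 40.05
tcp_pos: [0.5364, 0.0778, 0.2218]
eef_rot: [179.9, 0.0, -45.0]
contact_force: [0.8, 0.0, -0.4]
gripper_width: 0.0643
```

>>> apply_moves([
  [[0, 0, 0], [0, 0, -1], 64],
  [[0, 0, 0], [0, 0, -1], 64],
  [[0, 0, 0], [0, 0, -1], 64],
  [[0, 0, 0], [0, 0, -1], 64],
  [[0, 0, 0], [0, 0, -1], 64],
])

```text
time_s: 40.55
tcp_pos: [0.5393, 0.0755, 0.2211]
eef_rot: [179.9, 0.1, -4.7]
contact_force: [-0.1, 0.2, -0.0]
gripper_width: 0.0643
```

>>> apply_moves([
  [[0, 0, 0], [0, 0, -1], 64],
  [[0, 0, 0], [0, 0, -1], 64],
  [[0, 0, 0], [0, 0, -1], 64],
  [[0, 0, 0], [0, 0, -1], 64],
  [[0, 0, 0], [0, 0, -1], 64],
])

```text
time_s: 41.05
tcp_pos: [0.5421, 0.0732, 0.2204]
eef_rot: [179.9, 0.2, 35.7]
contact_force: [0.7, 0.1, -0.3]
gripper_width: 0.0639
```

Run:
```python
from h import *
s=st();j(); to([.6165,.0205,.2],s["eef_rot"][2])
```

```text
41.05 [0.5421 0.0732 0.2204] [179.95   0.19  35.66] F [ 0.74  0.09 -0.34] M [-0.12  0.16  0.02] w 63.9
j [ 28.3   9.6 -17.5   0.1 -63.1  97.4]
shift [0.74 2.15 0.51]
turn [0.01 0.02 0.  ]
```

>>> apply_moves([
  [[0.25, 0.75, 0], [0, 0, 0], 64],
  [[0.25, 0.75, 0.1], [0, 0, 0], 64],
  [[0.2, 0.6, 0.3], [0, 0, 0], 64],
  [[0, 0, 0], [0, 0, 0], 64],
])

```text
time_s: 41.45
tcp_pos: [0.6185, 0.018, 0.2039]
eef_rot: [179.9, 0.1, 35.0]
contact_force: [-0.6, -0.2, -0.3]
gripper_width: 0.064
```

Run:
```python
from h import *
s=st();j(); to([.6165,.0205,.158],s["eef_rot"][2])
```

```text
41.45 [0.6185 0.018  0.2039] [1.799e+02 1.300e-01 3.505e+01] F [-0.59 -0.23 -0.31] M [-0.11  0.21 -0.02] w 64.0
j [ 1.980e+01  1.690e+01 -1.000e+01  1.000e-01 -6.320e+01  1.052e+02]
shift [-0.   -0.08  1.15]
turn [0.01 0.02 0.  ]
```

>>> apply_moves([
  [[0, -0.08, 0.5], [0, 0, 0], 64],
  [[0, 0, 0.4], [0, 0, 0], 64],
  [[0, 0, 0.25], [0, 0, 0], 64],
  [[0, 0, 0.05], [0, 0, 0], 64],
  [[0, 0, 0], [0, 0, 0], 50],
])

```text
time_s: 41.95
tcp_pos: [0.6187, 0.0179, 0.1539]
eef_rot: [179.9, 0.2, 34.1]
contact_force: [0.1, -0.3, 0.1]
gripper_width: 0.0601
```

>>> apply_moves([
  [[0, 0, 0], [0, 0, 0], 40],
  [[0, 0, 0], [0, 0, 0], 40],
  [[0, 0, 0], [0, 0, 0], 40],
  [[0, 0, 0], [0, 0, 0], 40],
])

```text
time_s: 42.35
tcp_pos: [0.6172, 0.0206, 0.1544]
eef_rot: [-179.9, 0.1, 34.0]
contact_force: [3.8, -3.6, -7.6]
gripper_width: 0.0477
```

Run:
```python
from h import *
s=st();j()
```

```text
42.35 [0.6172 0.0206 0.1544] [-1.7992e+02  1.2000e-01  3.3980e+01] F [ 3.81 -3.63 -7.58] M [-1.05 -0.91  0.02] w 47.7
j [ 2.00e+01  1.93e+01 -1.36e+01 -1.00e-01 -5.73e+01  1.04e+02]
```

>>> apply_moves([
  [[0, 0, 0], [0, 0, 1], 40],
  [[0, 0, 0], [0, 0, 1], 40],
  [[0, 0, 0], [0, 0, 1], 40],
  [[0, 0, 0], [0, 0, 1], 40],
  [[0, 0, 0], [0, 0, 1], 40],
])

```text
time_s: 42.85
tcp_pos: [0.6174, 0.0196, 0.1544]
eef_rot: [179.9, 0.1, -7.5]
contact_force: [1.4, -1.0, -4.6]
gripper_width: 0.0478
```

>>> apply_moves([
  [[0, 0, 0], [0, 0, 1], 40],
  [[0, 0, 0], [0, 0, 1], 40],
  [[0, 0, 0], [0, 0, 1], 40],
  [[0, 0, 0], [0, 0, 1], 40],
  [[0, 0, 0], [0, 0, 1], 40],
])

```text
time_s: 43.35
tcp_pos: [0.617, 0.0188, 0.1544]
eef_rot: [179.9, 0.1, -49.3]
contact_force: [0.3, -0.4, -4.1]
gripper_width: 0.0473
```

>>> apply_moves([
  [[0, 0, 0], [0, 0, 1], 40],
  [[0, 0, 0], [0, 0, 1], 40],
  [[0, 0, 0], [0, 0, 1], 40],
  [[0, 0, 0], [0, 0, 1], 40],
  [[0, 0, 0], [0, 0, 1], 40],
])

```text
time_s: 43.85
tcp_pos: [0.6161, 0.0184, 0.1544]
eef_rot: [179.8, -0.0, -91.1]
contact_force: [-0.3, -0.6, -6.0]
gripper_width: 0.0474
```

>>> apply_moves([
  [[0, 0, 0], [0, 0, 1], 40],
  [[0, 0, 0], [0, 0, 1], 40],
  [[0, 0, 0], [0, 0, 1], 40],
  [[0, 0, 0], [0, 0, 1], 40],
  [[0, 0, 0], [0, 0, 0], 40],
])

```text
time_s: 44.35
tcp_pos: [0.6153, 0.0186, 0.1544]
eef_rot: [179.8, -0.1, -124.7]
contact_force: [1.1, -0.3, -5.9]
gripper_width: 0.0478
```

Run:
```python
from h import *
s=st();j()
```

```text
44.35 [0.6153 0.0186 0.1544] [ 1.7977e+02 -8.0000e-02 -1.2474e+02] F [ 1.05 -0.32 -5.91] M [-0.32 -0.58 -0.1 ] w 47.8
j [ 19.8  19.1 -13.7  -0.2 -57.4 -54.5]
```

>>> apply_moves([
  [[0, 0, 0], [0, 0, 0], 64],
  [[0, 0, 0], [0, 0, 0], 64],
  [[0, 0, 0], [0, 0, 0], 64],
  [[0, 0, -0.6], [0, 0, 0], 64],
  [[0, 0, -1], [0, 0, 0], 64],
])

```text
time_s: 44.85
tcp_pos: [0.6138, 0.0181, 0.2168]
eef_rot: [179.5, -0.4, -124.0]
contact_force: [0.1, 0.2, -0.2]
gripper_width: 0.064
```

>>> apply_moves([
  [[0.4, -0.6, 0], [0, 0, 1], 50],
  [[0.5, -0.6, 0], [0, 0, 1], 35],
  [[0.6, -0.5, 0], [0, 0, 1], 35],
  [[0.4, 0, 0], [0, 0, 1], 35],
  [[0, 0, 0], [0, 0, 1], 35],
])

```text
time_s: 45.35
tcp_pos: [0.6148, -0.0812, 0.2266]
eef_rot: [-179.9, 0.3, -164.7]
contact_force: [-0.7, 0.1, -0.0]
gripper_width: 0.0355
```

Run:
```python
from h import *
s=st();j(); to([.513,.0136,.1],-176.1)
c=cap("scene"); zoom(c,250,180,410,300,"pics/s24.png"); d=cap("top"); zoom(d,210,150,280,205,"pics/t24.png")
for n,cc in(("t",d),("s",c)):
    P=cloud(cc); x,y,z=[P[...,i] for i in range(3)]
    m=(x>.49)&(x<.64)&(y>.07)&(y<.12)&(z>.045)&(z<.085); print("plate z",m.sum(),np.median(z[m]),z[m].mean())
```

```text
45.35 [ 0.6148 -0.0812  0.2266] [-179.94    0.28 -164.68] F [-0.65  0.07 -0.02] M [ 0.05 -0.04 -0.04] w 35.5
j [ 10.5  15.9  -8.3   0.  -65.5 -85.2]
shift [1.84 2.96 3.15]
turn [-0.    0.04  1.43]
plate z 435 0.06270339630096577 0.06266464913809455
plate z 609 0.06269881541876043 0.06249128513365227
```

View pics/s24.png

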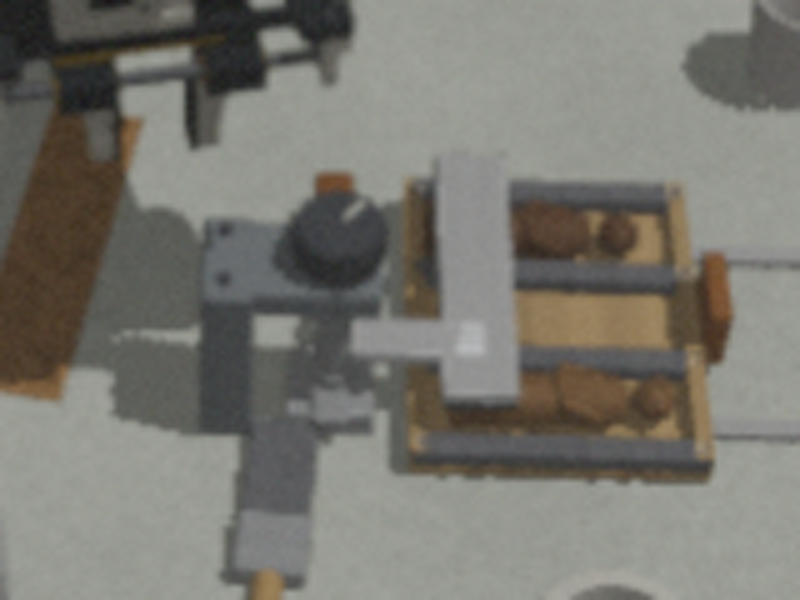

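View pics/t24.png

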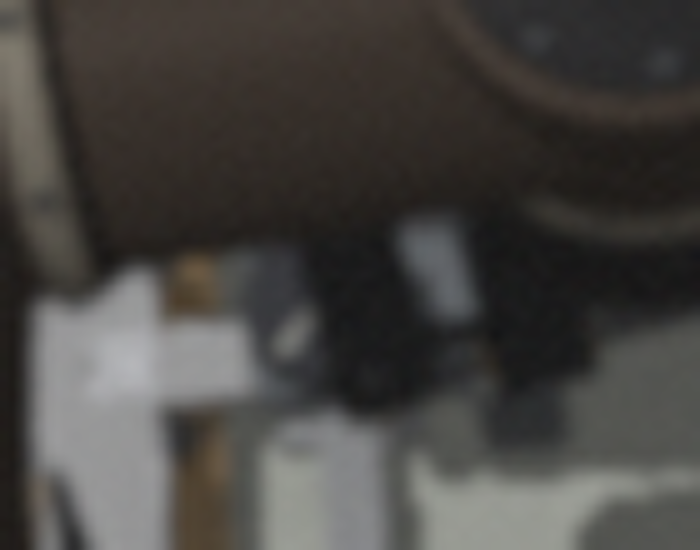

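>>> apply_moves([
  [[0.6, 0.9, 0], [0, 0, 0.7], 35],
  [[0.7, 0.9, 0.2], [0, 0, 0.7], 35],
  [[0.8, 0.8, 0.4], [0, 0, 0], 35],
  [[0.3, 0, 0.8], [0, 0, 0], 35],
  [[0, 0, 0], [0, 0, 0], 35],
])

```text
time_s: 45.95
tcp_pos: [0.5016, 0.0101, 0.1693]
eef_rot: [-180.0, 0.5, -174.4]
contact_force: [-0.2, -0.8, 0.0]
gripper_width: 0.0349
```

Run:
```python
from h import *
s=st(); to([.513,.0136,.08],-176.1)
```

```text
45.95 [0.5016 0.0101 0.1693] [-180.      0.54 -174.39] F [-0.21 -0.77  0.01] M [-0.09  0.06  0.02] w 34.9
shift [-0.27  0.06  2.24]
turn [0.   0.07 0.21]
```

>>> apply_moves([
  [[-0.27, 0.06, 0.6], [0, 0.07, 0.2], 31],
  [[0, 0, 0.8], [0, 0, 0], 31],
  [[0, 0, 0.6], [0, 0, 0], 31],
  [[0, 0, 0], [0, 0, 0], 31],
])

```text
time_s: 46.35
tcp_pos: [0.5205, 0.0158, 0.0938]
eef_rot: [180.0, 0.5, -174.9]
contact_force: [-0.7, 0.3, -0.5]
gripper_width: 0.0309
```

Run:
```python
from h import *
s=st(); to([.513,.0136,.043],-176.1)
```

```text
46.35 [0.5205 0.0158 0.0938] [ 179.99    0.53 -174.88] F [-0.68  0.3  -0.52] M [-0.06  0.06  0.05] w 30.9
shift [ 0.2  -0.04  1.27]
turn [0.   0.07 0.15]
```

>>> apply_moves([
  [[0.2, -0.04, 0.2], [0, 0.07, 0.15], 31],
  [[0, 0, 0.4], [0, 0, 0], 31],
  [[0, 0, 0.4], [0, 0, 0], 31],
  [[0, 0, 0.15], [0, 0, 0], 31],
  [[0, 0, 0], [0, 0, 0], 31],
])

```text
time_s: 46.85
tcp_pos: [0.5181, 0.014, 0.0527]
eef_rot: [179.9, 0.4, -175.9]
contact_force: [-0.5, 0.1, -0.5]
gripper_width: 0.0311
```

Run:
```python
from h import *
s=st(); to([.513,.0136,.043],-176.1)
```

```text
46.85 [0.5181 0.014  0.0527] [ 179.93    0.36 -175.89] F [-0.54  0.07 -0.53] M [-0.07  0.01 -0.06] w 31.1
shift [ 0.13 -0.    0.24]
turn [0.01 0.05 0.03]
```

>>> apply_moves([
  [[0.13, 0, 0.22], [0, 0.05, 0], 31],
  [[0, 0, 0], [0, 0, 0], 31],
  [[0, 0, 0], [0, 0, 0], 15],
  [[0, 0, 0], [0, 0, 0], 15],
  [[0, 0, 0], [0, 0, 0], 15],
], squeeze=25)

```text
time_s: 47.35
tcp_pos: [0.5139, 0.0139, 0.0459]
eef_rot: [179.9, 0.1, -175.9]
contact_force: [1.1, 0.0, -3.7]
gripper_width: 0.0237
```

Run:
```python
from h import *
s=st()
for i in range(8): r.capture("scene"); print(r.get_state()["contact_force"].round(2))
```

```text
47.35 [0.5139 0.0139 0.0459] [ 1.7988e+02  1.1000e-01 -1.7587e+02] F [ 1.06  0.02 -3.67] M [-0.36 -0.25 -0.11] w 23.7
[-0.11 -0.4  -2.7 ]
[ 0.76 -0.63 -3.24]
[ 0.79 -0.67 -2.14]
[ 0.5  -0.64 -2.27]
[ 0.88 -0.73 -2.9 ]
[ 0.31 -0.93 -2.32]
[ 0.89 -0.93 -3.07]
[ 0.96 -1.5  -2.7 ]
```

>>> apply_moves([
  [[0.06, 0, 0], [0, 0, 0], 15],
])

```text
time_s: 47.85
tcp_pos: [0.5119, 0.0139, 0.0458]
eef_rot: [179.9, 0.1, -175.8]
contact_force: [1.7, 0.3, -2.4]
gripper_width: 0.0235
```

>>> apply_moves([
  [[0.06, 0, 0], [0, 0, 0], 15],
])

```text
time_s: 47.95
tcp_pos: [0.5096, 0.0139, 0.0459]
eef_rot: [179.9, 0.2, -175.8]
contact_force: [1.6, -0.1, -2.7]
gripper_width: 0.024
```

>>> apply_moves([
  [[0.06, 0, 0], [0, 0, 0], 15],
])

```text
time_s: 48.05
tcp_pos: [0.5072, 0.0137, 0.0459]
eef_rot: [179.9, 0.2, -175.8]
contact_force: [1.4, -1.1, -2.2]
gripper_width: 0.0236
```

Run:
```python
from h import *
s=st()
for i in range(4): r.capture("scene"); print(r.get_state()["contact_force"].round(2))
st()
```

```text
48.05 [0.5072 0.0137 0.0459] [ 179.86    0.19 -175.84] F [ 1.43 -1.06 -2.24] M [-0.   -0.45 -0.02] w 23.6
[ 0.28  0.55 -4.27]
[ 0.44  1.5  -2.95]
[-0.01  0.48 -2.09]
[-0.78 -0.14 -1.68]
48.25 [0.5067 0.0136 0.0458] [ 1.7987e+02  1.3000e-01 -1.7584e+02] F [-0.78 -0.14 -1.68] M [0.2  0.31 0.04] w 23.9
```

>>> apply_moves([
  [[-0.06, 0, 0], [0, 0, 0], 15],
])

```text
time_s: 48.35
tcp_pos: [0.508, 0.0135, 0.0456]
eef_rot: [179.9, 0.0, -175.8]
contact_force: [-3.6, -0.5, 2.7]
gripper_width: 0.0236
```

>>> apply_moves([
  [[-0.06, 0, 0], [0, 0, 0], 15],
])

```text
time_s: 48.45
tcp_pos: [0.5097, 0.0134, 0.0456]
eef_rot: [179.9, -0.1, -175.8]
contact_force: [-5.0, 0.8, 3.8]
gripper_width: 0.0238
```

>>> apply_moves([
  [[-0.06, 0, 0], [0, 0, 0], 15],
])

```text
time_s: 48.55
tcp_pos: [0.5116, 0.0133, 0.0457]
eef_rot: [179.9, -0.2, -175.9]
contact_force: [-3.9, -0.3, 2.6]
gripper_width: 0.0236
```

>>> apply_moves([
  [[-0.04, 0, 0], [0, 0, 0], 15],
])

```text
time_s: 48.65
tcp_pos: [0.5132, 0.0133, 0.0457]
eef_rot: [179.9, -0.2, -175.9]
contact_force: [-3.5, -0.2, 2.0]
gripper_width: 0.0236
```

>>> apply_moves([
  [[0, 0, 0], [0, 0, 0], 15],
  [[0, 0, 0], [0, 0, 0], 31],
  [[0, 0, 0], [0, 0, 0], 31],
  [[0, 0, 0], [0, 0, 0], 31],
])

```text
time_s: 49.05
tcp_pos: [0.5161, 0.014, 0.0462]
eef_rot: [179.9, 0.1, -175.8]
contact_force: [-0.3, -0.8, 0.2]
gripper_width: 0.0306
```

Run:
```python
from h import *
s=st()
```

```text
49.05 [0.5161 0.014  0.0462] [ 1.7990e+02  9.0000e-02 -1.7584e+02] F [-0.3  -0.83  0.17] M [-0.01 -0.03 -0.  ] w 30.6
```

>>> apply_moves([
  [[0, 0, -0.3], [0, 0, 0], 31],
  [[0, 0, -0.8], [0, 0, 0], 31],
  [[0, 0, -1], [0, 0, 0], 40],
  [[0, 0, -1], [0, 0, 0], 64],
  [[0, 0, -1], [0, 0, -1], 64],
])

```text
time_s: 49.55
tcp_pos: [0.5135, 0.0128, 0.2138]
eef_rot: [-180.0, -0.4, -167.8]
contact_force: [1.7, 0.6, 0.1]
gripper_width: 0.0495
```

>>> apply_moves([
  [[0, 0, 0], [0, 0, -1], 64],
  [[0, 0, 0], [0, 0, -1], 64],
  [[0, 0, 0], [0, 0, -1], 64],
  [[0, 0, 0], [0, 0, -1], 64],
  [[0, 0, 0], [0, 0, -1], 64],
])

```text
time_s: 50.05
tcp_pos: [0.5177, 0.0136, 0.2286]
eef_rot: [-179.5, 0.7, -126.0]
contact_force: [0.1, -0.3, -0.1]
gripper_width: 0.0641
```

Run:
```python
from h import *
s=st();j(); to([.6165,.0205,.21],s["eef_rot"][2])
c=cap("scene"); zoom(c,250,180,410,300,"pics/s25.png")
```

```text
50.05 [0.5177 0.0136 0.2286] [-179.51    0.68 -126.03] F [ 0.05 -0.28 -0.09] M [-0.04  0.1  -0.  ] w 64.1
j [ 23.3   5.8 -20.8   0.1 -62.5 -59.4]
shift [-1.59 -1.89  0.5 ]
turn [-0.06  0.08 -0.  ]
```

View pics/s25.png

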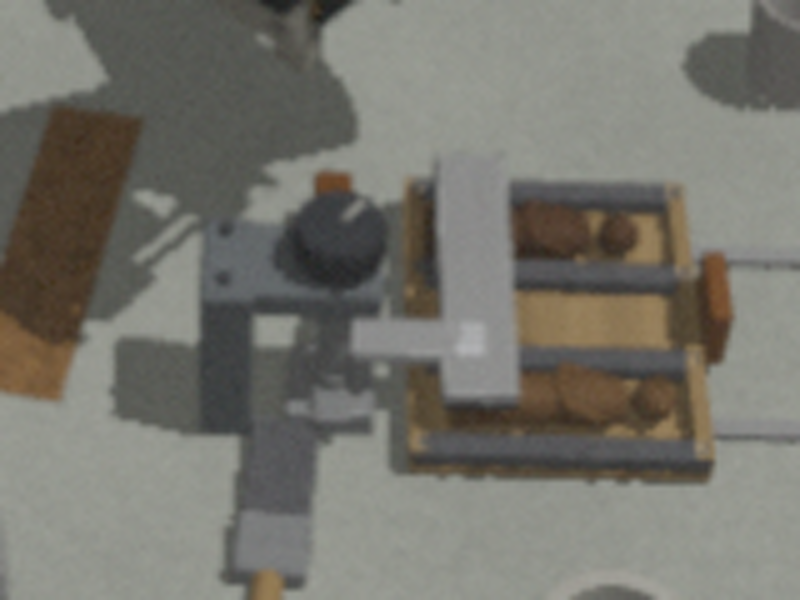

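>>> apply_moves([
  [[-0.5, -0.6, 0], [-0.05, 0.08, 0], 64],
  [[-0.6, -0.7, 0.1], [0, 0, 0], 64],
  [[-0.4, -0.5, 0.3], [0, 0, 0], 64],
  [[0, 0, 0], [0, 0, 0], 64],
])

```text
time_s: 50.5
tcp_pos: [0.6143, 0.0206, 0.2178]
eef_rot: [-179.7, 0.3, -126.1]
contact_force: [-1.8, -0.9, -1.2]
gripper_width: 0.0642
```

Run:
```python
from h import *
s=st();j(); to([.6165,.0205,.155],s["eef_rot"][2])
```

```text
50.5 [0.6143 0.0206 0.2178] [-179.69    0.31 -126.07] F [-1.77 -0.86 -1.22] M [-0.    0.21 -0.  ] w 64.2
j [ 20.2  15.7  -9.8   0.1 -64.1 -56.3]
shift [-0.02 -0.04  1.57]
turn [-0.04  0.04 -0.  ]
```

>>> apply_moves([
  [[-0.04, -0.04, 0.5], [-0.03, 0.03, 0], 64],
  [[0, 0, 0.5], [0, 0, 0], 64],
  [[0, 0, 0.3], [0, 0, 0], 64],
  [[0, 0, 0.15], [0, 0, 0], 64],
  [[0, 0, 0], [0, 0, 0], 64],
], squeeze=15)

```text
time_s: 51.0
tcp_pos: [0.6174, 0.0208, 0.1615]
eef_rot: [-179.8, 0.2, -126.7]
contact_force: [0.0, -0.1, 1.0]
gripper_width: 0.064
```

Run:
```python
from h import *
s=st();j(); to([.6165,.0205,.155],s["eef_rot"][2])
```

```text
51.0 [0.6174 0.0208 0.1615] [-179.8     0.18 -126.67] F [ 0.01 -0.07  0.96] M [ 0.01  0.06 -0.02] w 64.0
j [ 20.1  18.7 -13.4   0.1 -57.6 -56.8]
shift [0.02 0.01 0.16]
turn [-0.03  0.02 -0.  ]
```

>>> apply_moves([
  [[0.02, 0, 0.15], [0, 0, 0], 64],
  [[0, 0, 0], [0, 0, 0], 40],
  [[0, 0, 0], [0, 0, 0], 40],
  [[0, 0, 0], [0, 0, 0], 40],
  [[0, 0, 0], [0, 0, 0], 40],
])

```text
time_s: 51.5
tcp_pos: [0.6168, 0.021, 0.1576]
eef_rot: [-179.8, 0.3, -126.7]
contact_force: [3.6, -2.6, -4.4]
gripper_width: 0.0478
```

>>> apply_moves([
  [[0, 0, 0], [0, 0, 0], 40],
  [[0, 0, 0], [0, 0, 1], 40],
  [[0, 0, 0], [0, 0, 1], 40],
  [[0, 0, 0], [0, 0, 1], 40],
  [[0, 0, 0], [0, 0, 1], 40],
])

```text
time_s: 52.0
tcp_pos: [0.6174, 0.0203, 0.1576]
eef_rot: [-179.9, 0.4, -159.7]
contact_force: [-0.2, -0.3, -0.8]
gripper_width: 0.0477
```

>>> apply_moves([
  [[0, 0, 0], [0, 0, 1], 40],
  [[0, 0, 0], [0, 0, 1], 40],
  [[0, 0, 0], [0, 0, 1], 40],
  [[0, 0, 0], [0, 0, 1], 40],
  [[0, 0, 0], [0, 0, 1], 40],
])

```text
time_s: 52.5
tcp_pos: [0.6174, 0.0192, 0.1576]
eef_rot: [179.9, 0.4, 158.6]
contact_force: [-0.6, 0.3, -2.2]
gripper_width: 0.0476
```

Run:
```python
from h import *
s=st();j()
```

```text
52.5 [0.6174 0.0192 0.1576] [179.91   0.37 158.6 ] F [-0.55  0.31 -2.16] M [-0.31  0.17  0.08] w 47.6
j [  20.    18.8  -13.9    0.2  -57.  -131.5]
```

>>> apply_moves([
  [[0, 0, 0], [0, 0, 1], 40],
  [[0, 0, 0], [0, 0, 1], 40],
  [[0, 0, 0], [0, 0, 0], 40],
])

```text
time_s: 52.8
tcp_pos: [0.6171, 0.0188, 0.1576]
eef_rot: [179.9, 0.3, 141.8]
contact_force: [-0.3, 0.4, -1.7]
gripper_width: 0.0477
```

>>> apply_moves([
  [[0, 0, 0], [0, 0, 0], 64],
  [[0, 0, 0], [0, 0, 0], 64],
  [[0, 0, 0], [0, 0, 0], 64],
  [[0, 0, -0.6], [0, 0, 0], 64],
  [[0, 0, -1], [0, 0, 0], 64],
])

```text
time_s: 53.3
tcp_pos: [0.6145, 0.0183, 0.2181]
eef_rot: [-179.7, 0.0, 142.5]
contact_force: [1.4, 0.2, 0.6]
gripper_width: 0.0637
```

Run:
```python
from h import *
s=st();j(); to([.515,.0138,.2],-176)
```

```text
53.3 [0.6145 0.0183 0.2181] [-1.7971e+02  1.0000e-02  1.4252e+02] F [1.42 0.21 0.63] M [-0.02 -0.15  0.05] w 63.7
j [  20.    16.    -9.3    0.2  -64.9 -147.5]
shift [ 1.91 -1.6   0.46]
turn [-0.03 -0.01 -5.18]
```

>>> apply_moves([
  [[0.6, -0.5, 0], [0, 0, -1], 40],
  [[0.6, -0.4, 0], [0, 0, -1], 31],
  [[0.7, -0.3, 0], [0, 0, -1], 31],
  [[0.2, 0, 0], [0, 0, -1], 31],
  [[0, 0, 0], [0, 0, -1], 31],
])

```text
time_s: 53.8
tcp_pos: [0.5169, 0.0154, 0.2251]
eef_rot: [-179.9, 0.6, -175.6]
contact_force: [0.5, -0.1, 0.0]
gripper_width: 0.0324
```

Run:
```python
from h import *
s=st();j(); to([.515,.0138,.09],-176)
c=cap("scene");d=cap("top")
for n,cc in(("t",d),("s",c)):
    P=cloud(cc); x,y,z=[P[...,i] for i in range(3)]
    m=(x>.49)&(x<.64)&(y>.07)&(y<.12)&(z>.045)&(z<.085); print("plate z",m.sum(),np.median(z[m]),z[m].mean())
```

```text
53.8 [0.5169 0.0154 0.2251] [-179.87    0.56 -175.58] F [ 0.48 -0.09  0.01] M [-0.01 -0.03  0.07] w 32.4
j [  23.7    6.1  -21.1    0.3  -62.3 -109.5]
shift [ 0.08 -0.03  3.38]
turn [-0.02  0.07  0.05]
plate z 37 0.06092740728952606 0.06113168168194279
plate z 600 0.0608753862317587 0.060816079806293694
```

>>> apply_moves([
  [[0.08, -0.03, 0.5], [0, 0.07, 0.05], 31],
  [[0, 0, 0.9], [0, 0, 0], 31],
  [[0, 0, 0.9], [0, 0, 0], 31],
  [[0, 0, 0.7], [0, 0, 0], 31],
  [[0, 0, 0], [0, 0, 0], 31],
])

```text
time_s: 54.4
tcp_pos: [0.5185, 0.0143, 0.1038]
eef_rot: [-180.0, 0.4, -177.3]
contact_force: [-0.4, -0.5, 0.1]
gripper_width: 0.0312
```

Run:
```python
from h import *
s=st();j(); to([.515,.0138,.046],-176)
```

```text
54.4 [0.5185 0.0143 0.1038] [-179.95    0.38 -177.35] F [-0.4  -0.47  0.05] M [-0.13  0.09 -0.01] w 31.2
j [  23.4   13.7  -29.8    0.2  -46.2 -110.9]
shift [ 0.1  -0.01  1.44]
turn [-0.01  0.05 -0.17]
```

>>> apply_moves([
  [[0.1, -0.01, 0.3], [0, 0.05, -0.15], 31],
  [[0, 0, 0.5], [0, 0, 0], 31],
  [[0, 0, 0.4], [0, 0, 0], 31],
  [[0, 0, 0.15], [0, 0, 0], 31],
  [[0, 0, 0], [0, 0, 0], 31],
])

```text
time_s: 54.9
tcp_pos: [0.5183, 0.0146, 0.0516]
eef_rot: [180.0, 0.3, -176.3]
contact_force: [0.2, 0.4, -0.6]
gripper_width: 0.0307
```

Run:
```python
from h import *
s=st(); to([.515,.0138,.046],-176)
```

```text
54.9 [0.5183 0.0146 0.0516] [ 179.99    0.27 -176.27] F [ 0.21  0.42 -0.63] M [0.04 0.03 0.03] w 30.7
shift [ 0.08 -0.02  0.14]
turn [ 0.    0.03 -0.03]
```

>>> apply_moves([
  [[0.08, -0.02, 0.14], [0, 0.03, 0], 31],
  [[0, 0, 0], [0, 0, 0], 31],
  [[0, 0, 0], [0, 0, 0], 15],
  [[0, 0, 0], [0, 0, 0], 15],
  [[0, 0, 0], [0, 0, 0], 15],
], squeeze=25)

```text
time_s: 55.4
tcp_pos: [0.5164, 0.014, 0.0484]
eef_rot: [179.9, 0.2, -176.3]
contact_force: [0.3, -1.0, -3.3]
gripper_width: 0.0243
```

>>> apply_moves([
  [[0, 0, 0], [0, 0, 0], 15],
  [[0, 0, 0], [0, 0, 0], 15],
])

```text
time_s: 55.6
tcp_pos: [0.5164, 0.014, 0.0483]
eef_rot: [179.9, 0.2, -176.3]
contact_force: [0.8, -1.1, -2.7]
gripper_width: 0.0237
```

>>> apply_moves([
  [[0.06, 0, 0], [0, 0, 0], 15],
])

```text
time_s: 55.7
tcp_pos: [0.515, 0.0141, 0.0485]
eef_rot: [179.9, 0.3, -176.3]
contact_force: [4.0, 0.3, -4.6]
gripper_width: 0.0237
```

>>> apply_moves([
  [[0.06, 0, 0], [0, 0, 0], 15],
])

```text
time_s: 55.8
tcp_pos: [0.5131, 0.0142, 0.0486]
eef_rot: [179.9, 0.4, -176.3]
contact_force: [3.5, 0.4, -4.5]
gripper_width: 0.0236
```

>>> apply_moves([
  [[0.06, 0, 0], [0, 0, 0], 15],
])

```text
time_s: 55.9
tcp_pos: [0.511, 0.0143, 0.0487]
eef_rot: [179.9, 0.5, -176.3]
contact_force: [3.6, -0.0, -4.9]
gripper_width: 0.0239
```

>>> apply_moves([
  [[0.06, 0, 0], [0, 0, 0], 15],
])

```text
time_s: 56.0
tcp_pos: [0.5087, 0.0143, 0.0487]
eef_rot: [179.9, 0.5, -176.3]
contact_force: [3.5, 0.6, -4.9]
gripper_width: 0.0239
```

>>> apply_moves([
  [[0.1, 0, 0], [0, 0, 0], 15],
  [[0.1, 0, 0], [0, 0, 0], 15],
  [[0.1, 0, 0], [0, 0, 0], 15],
  [[0.1, 0, 0], [0, 0, 0], 15],
  [[0.1, 0, 0], [0, 0, 0], 15],
])

```text
time_s: 56.5
tcp_pos: [0.4873, 0.0131, 0.0487]
eef_rot: [179.8, 0.5, -176.2]
contact_force: [3.2, -0.2, -4.3]
gripper_width: 0.0237
```

>>> apply_moves([
  [[0.15, 0, 0], [0, 0, 0], 15],
  [[0.15, 0, 0], [0, 0, 0], 15],
  [[0.15, 0, 0], [0, 0, 0], 15],
  [[0.15, 0, 0], [0, 0, 0], 15],
  [[0.15, 0, 0], [0, 0, 0], 15],
])

```text
time_s: 57.0
tcp_pos: [0.4527, 0.0101, 0.0482]
eef_rot: [179.9, 0.3, -176.3]
contact_force: [0.1, 0.2, -1.8]
gripper_width: 0.0243
```

Run:
```python
from h import *
s=st();j(); c=cap("scene"); zoom(c,250,150,410,270,"pics/s26.png")
```

```text
57.0 [0.4527 0.0101 0.0482] [ 179.9     0.34 -176.28] F [ 0.08  0.2  -1.77] M [-0.    0.08  0.01] w 24.3
j [ 2.640e+01  1.310e+01 -4.110e+01  1.000e-01 -3.550e+01 -1.127e+02]
```

View pics/s26.png

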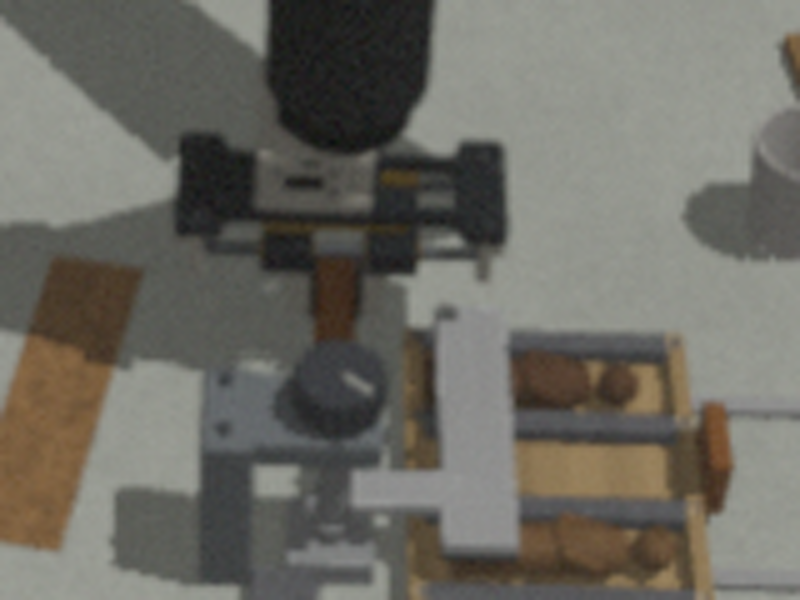

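>>> apply_moves([
  [[0.4, 0, -0.2], [0, 0, 0], 15],
  [[0.4, 0, -0.5], [0, 0, 0], 15],
  [[0, -0.5, -0.5], [0, 0, 0], 15],
  [[0, -0.9, 0], [0, 0, 0.2], 15],
  [[0, -0.9, 0], [0, 0, 0.3], 15],
])

```text
time_s: 57.55
tcp_pos: [0.4211, -0.0846, 0.0976]
eef_rot: [180.0, 0.2, -180.0]
contact_force: [1.2, 0.7, -2.8]
gripper_width: 0.0236
```

Run:
```python
from h import *
s=st(); to([.505,-.152,.09],176)
```

```text
57.55 [ 0.4211 -0.0846  0.0976] [ 179.96    0.19 -179.97] F [ 1.17  0.66 -2.79] M [ 0.05 -0.09  0.03] w 23.6
shift [-2.1  -1.69  0.2 ]
turn [0.01 0.02 0.5 ]
```

>>> apply_moves([
  [[0, -0.8, 0], [0, 0, 0.3], 15],
  [[-0.5, -0.7, 0], [0, 0, 0.2], 15],
  [[-0.8, 0, 0], [0, 0, 0], 15],
  [[-0.7, 0, 0.2], [0, 0, 0], 15],
  [[0, 0, 0], [0, 0, 0], 15],
])

```text
time_s: 58.05
tcp_pos: [0.499, -0.1567, 0.0901]
eef_rot: [179.9, 0.1, 175.5]
contact_force: [-1.2, 0.0, -2.9]
gripper_width: 0.024
```

Run:
```python
from h import *
s=st(); to([.505,-.152,.0485],176)
c=cap("scene"); zoom(c,200,150,360,270,"pics/s27.png")
```

```text
58.05 [ 0.499  -0.1567  0.0901] [1.7993e+02 1.5000e-01 1.7549e+02] F [-1.23  0.02 -2.86] M [-0.01  0.16  0.02] w 24.0
shift [-0.14  0.13  1.04]
turn [ 0.01  0.02 -0.06]
```

View pics/s27.png

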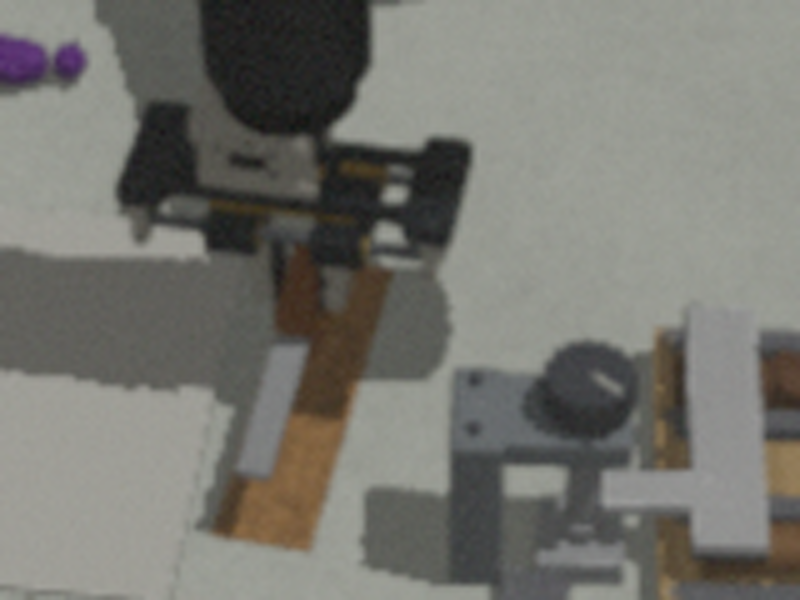

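Over the mat; lower to standing height and release.

>>> apply_moves([
  [[-0.1, 0.1, 0.4], [0, 0, 0], 15],
  [[0, 0, 0.3], [0, 0, 0], 15],
  [[0, 0, 0.15], [0, 0, 0], 15],
  [[0, 0, 0], [0, 0, 0], 15],
])

```text
time_s: 58.5
tcp_pos: [0.4981, -0.1523, 0.0549]
eef_rot: [179.9, -0.1, 175.5]
contact_force: [-0.3, 0.4, -2.1]
gripper_width: 0.0236
```

Run:
```python
from h import *
s=st(); to([.505,-.152,.0485],176)
```

```text
58.5 [ 0.4981 -0.1523  0.0549] [ 1.7992e+02 -9.0000e-02  1.7547e+02] F [-0.28  0.37 -2.1 ] M [-0.04  0.08  0.03] w 23.6
shift [-0.17  0.02  0.16]
turn [ 0.01 -0.01 -0.07]
```

>>> apply_moves([
  [[0, 0, 0.12], [0, 0, 0], 15],
  [[0, 0, 0], [0, 0, 0], 15],
])

```text
time_s: 58.7
tcp_pos: [0.4976, -0.1522, 0.0503]
eef_rot: [179.9, -0.1, 175.5]
contact_force: [-1.0, 0.3, -1.5]
gripper_width: 0.0235
```

>>> apply_moves([
  [[0, 0, 0.05], [0, 0, 0], 15],
  [[0, 0, 0], [0, 0, 0], 15],
])

```text
time_s: 58.9
tcp_pos: [0.4978, -0.1522, 0.0488]
eef_rot: [179.9, -0.0, 175.5]
contact_force: [-0.2, 0.5, -1.8]
gripper_width: 0.0236
```

>>> apply_moves([
  [[0, 0, 0.02], [0, 0, 0], 15],
  [[0, 0, 0], [0, 0, 0], 34],
  [[0, 0, 0], [0, 0, 0], 34],
  [[0, 0, 0], [0, 0, 0], 34],
])

```text
time_s: 59.3
tcp_pos: [0.499, -0.1523, 0.0492]
eef_rot: [179.9, 0.1, 175.5]
contact_force: [1.2, -1.1, -0.5]
gripper_width: 0.0337
```

>>> apply_moves([
  [[0, 0, -0.3], [0, 0, 0], 34],
  [[0, 0, -0.8], [0, 0, 0], 34],
  [[0, 0, -1], [0, 0, 0], 34],
  [[0, -0.3, -1], [0, 0, 0], 34],
  [[0, -0.9, -0.8], [0, 0, 0], 34],
])

```text
time_s: 59.8
tcp_pos: [0.4927, -0.1992, 0.2101]
eef_rot: [180.0, -0.3, 175.8]
contact_force: [1.4, -0.5, -0.4]
gripper_width: 0.0342
```

>>> apply_moves([
  [[0.2, -0.9, 0], [0, 0, 0], 34],
  [[0.2, -0.9, 0], [0, 0, 0], 34],
  [[0.2, -0.9, 0], [0, 0, 0], 34],
  [[0, -0.5, 0], [0, 0, 0], 34],
  [[0, 0, 0], [0, 0, 0], 34],
])

```text
time_s: 60.3
tcp_pos: [0.4607, -0.3331, 0.2241]
eef_rot: [-179.8, 0.7, 175.8]
contact_force: [-0.2, 0.5, -0.1]
gripper_width: 0.0341
```

Run:
```python
from h import *
s=st(); c=cap("scene");d=cap("top"); zoom(c,130,150,450,350,"pics/s28.png"); zoom(d,130,110,410,260,"pics/t28.png")
for n,cc in(("t",d),("s",c)):
    P=cloud(cc); x,y,z=[P[...,i] for i in range(3)]
    m=(x>.49)&(x<.64)&(y>.07)&(y<.12)&(z>.045)&(z<.085); print("plate z",m.sum(),np.median(z[m]),z[m].mean())
    m=(x>.38)&(x<.66)&(y>-.22)&(y<-.09)&(z>.036)&(z<.06); p=P[m]; print("handle",cv2.minAreaRect((p[:,:2]*1000).astype(np.float32)),np.median(p[:,2]))
    m=(x>.53)&(x<.7)&(y>-.22)&(y<-.09)&(z>.016)&(z<.032); p=P[m]; print("blade",cv2.minAreaRect((p[:,:2]*1000).astype(np.float32)),np.median(p[:,2]))
```

```text
60.3 [ 0.4607 -0.3331  0.2241] [-179.77    0.71  175.82] F [-0.2   0.54 -0.07] M [ 0.07  0.08 -0.  ] w 34.1
plate z 563 0.061049446855943046 0.06082643458062389
handle ((0.0, 0.0), (0.0, 0.0), 0.0) nan
blade ((0.0, 0.0), (0.0, 0.0), 0.0) nan
plate z 605 0.06093380662272718 0.06082650363772048
handle ((490.2641296386719, -147.93780517578125), (23.95111656188965, 74.57804107666016), 83.53141784667969) 0.043556233448204695
blade ((582.48193359375, -155.85423278808594), (20.779687881469727, 103.29935455322266), 85.31578063964844) 0.02564972864713544
  return _methods._mean(a, axis=axis, dtype=dtype,
  ret = ret.dtype.type(ret / rcount)
```

View pics/s28.png

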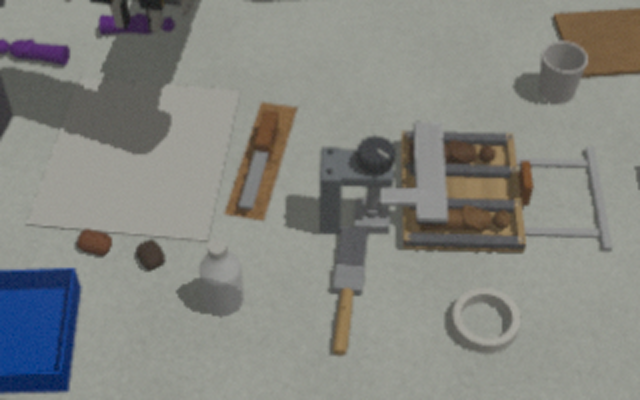

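View pics/t28.png

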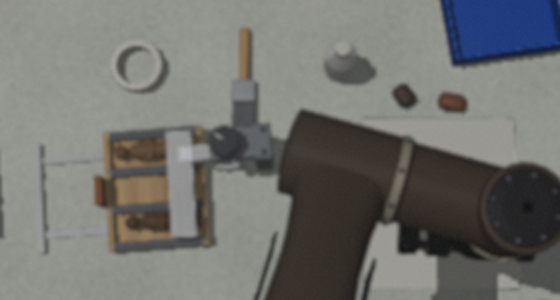

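Run:
```python
from plant import r
print(r.close_job())
```

```text
the job is handed in; nothing more can be done
None
```

I carried the whole job out in about 60 s of robot time and handed it in. No verdict was reported.

- **Figures and carriage:** two figures were on the white board. They now lie in the two outer grooves, heads away from the press. I pushed the carriage about 0.12 m until it met a hard stop at nearly 40 N. The last pictures show the figures still in their grooves and the tray under the plate.
- **Screw:** I turned it about 540° clockwise, roughly 9.0 mm by angle. The depth picture showed the hold-down plate dropping 9.3 mm. A first test pull after 7.5 mm felt only about 1.5 N, so I turned a further 1.5 mm.
- **Blade:** it was drawn out with a steady pull of about 3.5 N and came free cleanly.
- **Feeler:** it stands on the cork mat, released, with the handle top at 44 mm and the handle about 28 mm along and a few millimetres across from the mat centre. Its yaw is about −5 to −6°, in line with the mat.
- **Bystanders:** I saw no movement of the brush, cup, flask, tape or shards in the last pictures.

**What I could not check directly:**
- The empty gap under the foot could not be measured in the pictures. From the drag it should be about 3 mm.
- That the carriage is fully home rests on the hard stop and the measured travel, because its exact starting position was not known. That push was close to the 40 N limit.
- Pushing the blade back after the first test took about 4 N, not the 1.5 N of the pull. I put this down to the handle pressing on the table.

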